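Clamp freshly backed test tiles in a ratchet nipping press

ROBOT

A 6-joint arm with a two-finger parallel gripper is mounted at the origin on a cart in front of the work surface, level with it; the furniture and walls round the work are solid. World frame = base frame: x ahead of the robot, y to its left, z up, the work surface at z = 0. Lengths are in m, angles in rad, forces in N, time in s.
With the tool pointing down it reaches from about 0.35 to 0.975 m from the base axis. Payload 4.9 kg.
Tool frame: the origin (TCP) lies between the finger pads; the fingertips stand 8 mm ahead of it and the grasp point (between the pads) lies 11 mm behind it; z points along the fingers, y is the direction in which the jaws open and shut (so a half turn about z gives the same grasp; the last joint's range is limited). The gripper opens to 85 mm and grips with 20 to 120 N. Pads are 22 mm wide; open, the fingers measure 114 mm over their backs; the gripper's body (76 mm by 85 mm) begins 54 mm behind the grasp point. The pads swing forward as they close: fully open they stand 13 mm farther back than shut.
Start: joints at [1.214, 0.053, 1.613, -0, 1.476, -0.119], TCP at [0.147, 0.607, 0.239] pointing down, gripper open.
Joint ranges: [-3.01, 3.01], [-1.01, 2.22], [0.06, 2.58], [-1.02, 4.17], [0.09, 2.62], [-3.14, 3.14]. Speed limits (rad/s): [2.57, 2.57, 3.14, 3.14, 3.14, 3.14].

INTERFACE

Orientations are given as a rotation vector (axis times angle).
In Python, from station import ctrl gives the robot as it stands. The module is installed in compiled form; this text tells all that it offers.
- The arm moves only by the shell command python3 -m creep 'ROWS' [FORCE]. ROWS is JSON, a list of rows, each an object with "hand": the opening, from 0 (shut) to 1 (fully open); "translation": the shift along the tool's x, y, z in cm, a list of three; "delta_rot": the turn, a rotation vector about the tool's x, y, z in degrees, a list of three. A call has 1 to 8 rows; each row shifts and turns the commanded pose from where the row before left it, along the tool's axes as they then stand; what a row does not reach is not made up. A row lasts 1/8 s, in which the tool goes at most 62.5 mm and 10.7 degrees, less where a joint would pass 70% of its speed; a pose out of reach is approached as far as the arm can. A call with a gripper value outside its range is refused whole. The fingers move at their own pace and stop on an object; FORCE is the grip in N (left out, the last holds). Time passes only in rows, so rows that do not move let the fingers close. It gives the time, the measured TCP pose, the force and the opening at its end, in the units of the state.
- ctrl.get_obs(): the state, without advancing time (a new reading comes with each control period).
- ctrl.get_image(name): name is "side" or "top"; returns (picture, depth): 384x512x3 uint8, red, green, blue; 384x512 float32, m along the optical axis (not along the pixel's ray), 0 where there is no reading.
- ctrl.calibration(name): a dict with "fx", "fy", "cx", "cy" (pixels), "dist" ([k1, k2, p1, p2, k3] as OpenCV has them; the pictures are not rectified), "T" (4x4, takes a point from camera to world coordinates). Camera axes: x right, y up, looking along -z (the intrinsics and any distortion apply to the point x, -y, -z); pixel columns grow to the right and rows downward; lengths in m; the calibration is good to about 2 mm. A picture is of the moment at which its call begins. calibration takes no time and is no camera call.
- ctrl.finish_job(): hands the job in, once; it reports no verdict.
The state is a dict: "t": time; "q": joint angles; "dq": joint speeds; "effort": joint torques, N m; "tool_pos": TCP position; "tool_rot": TCP orientation; "contact_force": force on the tool from outside, world axes, zero at the start; "wrist_torque": the same for the moment, N m; "opening": finger opening in m.
Only numpy, scipy, OpenCV 4.12 (cv2) and the standard library are available. Lean on these libraries where they do the work, as an engineer would, in place of code of your own. Each camera call takes 0.05 s, during which the arm holds its last target.

TASK

The test tiles have just had their backing glued on: lay every one of them flat, side by side, on the press's sliding bed and push the bed fully home under the raised platen. Try the ratchet lever both ways - turned clockwise it must take the screw along, turned back it must slip freely, so throw its thumb selector over if it does not - and pump it to and fro until the platen bears firmly on all the tiles. Leave the lever swung back to its parked place over the beam, and leave the two cups standing where they are.

Things in the scene. Friction and masses are not known exactly. Their poses are not given: they have to be found in the camera images.
- tile_0: loose cream test tile, 60 x 42 x 8 mm (x, y, z); origin at the centre of its underside; lies flat on the bench at the start, some are absent (None)
- tile_1: loose cream test tile, 60 x 42 x 8 mm (x, y, z); origin at the centre of its underside; lies flat on the bench at the start, some are absent (None)
- tile_2: loose cream test tile, 60 x 42 x 8 mm (x, y, z); origin at the centre of its underside; lies flat on the bench at the start, some are absent (None)
- tile_3: loose cream test tile, 60 x 42 x 8 mm (x, y, z); origin at the centre of its underside; lies flat on the bench at the start, some are absent (None)
- tile_4: loose cream test tile, 60 x 42 x 8 mm (x, y, z); origin at the centre of its underside; lies flat on the bench at the start, some are absent (None)
- press: grey nipping press fixed on the bench, base 240 x 300 mm. Origin on the screw's vertical axis at bench level; -x is its front, +z up. Columns at y +-130 mm carry a beam 56 mm deep, z 118-150 mm. Ratchet wheel and lever turn above it about the axis; arm top at z 184 mm. Front guide rails 33 mm high at y +-112 mm
- platen: cork-faced platen of the press, 80 x 205 mm (x, y), at the start about 58 mm above the bench; origin at the centre of its underside, on the screw's axis. Rides up and down on the screw, 36 mm a turn, 5.7 mm per rad
- platen_drop (a joint): how far the platen has come down (m): at 0 its underside is 60 mm over the bench, at 0.022 it touches 8 mm tiles on the bed; limits -0.017 and 0.030
- bed_slide (a joint): flat steel bed sliding in the press base along the press's x: 0 drawn fully out to the front, 0.120 fully home under the platen, at the rear stop; about 2 N friction
- bed_floor (a point): middle of the bed's top face, 30 mm over the bench; face 80 mm (x) by 198 mm (y) inside a lip 3.5 mm high all round. Moves with the bed; axes as the press
- bed_knob (a point): middle of the grip of the bed's upright wooden knob, 23 mm thick, its top 75 mm over the bench; this point 58 mm over the bench and 90 mm in front of the middle of the bed
- lever (a joint): ratchet lever (rad), viewed from above turns clockwise as it grows: 0 parked, arm points to the press's -y over the beam; 1.35 front stop, arm nearly to the press's -x. Knob moves on a 130 mm circle about the screw; turns easily when slipping
- lever_knob (a point): middle of the upright wooden knob at the lever's end, 27 mm thick, 42 mm high (z 188 to 230 mm), this point at z 209 mm
- spindle (a joint): turn of the screw (rad), grows clockwise from above, which lowers the platen. The screw stays where it is left; to turn it takes about 5 N at the lever knob, and it comes to a stop once the platen bears (12 N at the knob is firm). The ratchet has 12 teeth: one click is 0.52 rad, and that much idle travel is possible before the pawl bites
- thumb_pin (a point): top (z 210 mm) of the ratchet's thumb selector, a steel pin 11 mm thick, 24 mm high, 27 mm outward of its pivot; the pivot is on the arm 55 mm from the screw. Leant fully clockwise of the arm (0.45 rad): lever drives clockwise, slips back; leant the other way: drives anticlockwise; about the middle: skips or drives neither way. Stays where put; needs about 4 N, brace the lever at a stop
- cup: grey cup, 84 mm wide, 65 mm high, a bystander; origin under its centre
- egg_cup_1: small white cup, 48 mm wide, 42 mm high, standing between the tiles and the press, a bystander; origin under its centre
Things that resemble listed ones, but are neither listed nor needed, are in the scene too. Leave any pink look-alike of the tile_3 alone.

How it is judged:
On the way, in this order (a step that is already met when the one before it is completed fails the run):
1. all the tiles lie flat on the bed and the bed is fully home (value of joint bed_slide above 0.116 m and x of tile_0 in the frame of bed_floor between -0.02 and 0.02 m and y of tile_0 in the frame of bed_floor between -0.085 and 0.085 m and z of tile_0 in the frame of bed_floor between -0.003 and 0.004 m and angle between each of tile_0, tile_1, tile_2, tile_3, tile_4's own z axis and vertical below 0.08 rad and x of tile_1 in the frame of bed_floor between -0.02 and 0.02 m and y of tile_1 in the frame of bed_floor between -0.085 and 0.085 m and z of tile_1 in the frame of bed_floor between -0.003 and 0.004 m and x of tile_2 in the frame of bed_floor between -0.02 and 0.02 m and y of tile_2 in the frame of bed_floor between -0.085 and 0.085 m and z of tile_2 in the frame of bed_floor between -0.003 and 0.004 m and x of tile_3 in the frame of bed_floor between -0.02 and 0.02 m and y of tile_3 in the frame of bed_floor between -0.085 and 0.085 m and z of tile_3 in the frame of bed_floor between -0.003 and 0.004 m and x of tile_4 in the frame of bed_floor between -0.02 and 0.02 m and y of tile_4 in the frame of bed_floor between -0.085 and 0.085 m and z of tile_4 in the frame of bed_floor between -0.003 and 0.004 m), for 0.3 s.
2. the lever, turned clockwise, takes the screw along (value of joint bed_slide above 0.116 m and velocity of joint lever above 0.1 rad/s and velocity of joint spindle above 0.08 rad/s), for 0.1 s.
3. the lever, turned back, slips while the screw stays (value of joint bed_slide above 0.116 m and velocity of joint lever below -0.1 rad/s and velocity of joint spindle between -0.05 and 0.05 rad/s), for 0.1 s.
At the end, for the whole second after the job is handed in: bed within 4 mm of its rear stop; every tile flat (within 0.08 rad) on the bed in a single layer, within 20 mm of the bed's middle line front to back and 85 mm of its centre sideways, the platen pressing on each with over 1.5 N; lever within 0.15 rad of its parked place (all of step 1 and contact force between platen and tile_0 above 1.5 N and contact force between platen and tile_1 above 1.5 N and contact force between platen and tile_2 above 1.5 N and contact force between platen and tile_3 above 1.5 N and contact force between platen and tile_4 above 1.5 N and value of joint lever below 0.15 rad); the robot touches nothing.
It fails at once if one of the two cups is shifted by over 4 cm or tipped (distance of any of cup, egg_cup_1 from where it was at the start of the episode above 0.04 m or angle between any of cup, egg_cup_1's own z axis and vertical above 0.5 rad).
Of tile_0, tile_1, tile_2, tile_3, tile_4 only 2 to 4 are there at a start; the rules pass over those that are not, and their reading is None.
At some moment in a run one of tile_0, tile_1, tile_2, tile_3, tile_4 may be knocked a few centimetres aside while the robot is not near it.
Once in a run the grip may slacken for a moment while it holds something.
It also fails if it takes over 210 s, if anything falls off the work surface, if the arm or the gripper's body presses on something with over 40 N, if the wrist force passes 120 N, or if a joint passes its speed limit or range.

## Working session

There is one attempt and no reset: what is moved stays moved. The work goes in short steps, Python scripts to look and compute and a shell command to move; the robot and the scene stay as the last step left them, time stands still between calls to the robot, and variables do not carry over. Pictures are saved under pics/ and viewed, and the job is handed in when it is done.

```bash
mkdir -p pics; ls; python3 - <<'E'
from station import ctrl
import cv2
print(ctrl.get_obs())
for n in ("top","side"):
    im,d=ctrl.get_image(n); cv2.imwrite(f"pics/{n}0.png",im[:,:,::-1])
    import numpy as np
    c=ctrl.calibration(n); print(n,{k:np.round(v,4).tolist() for k,v in c.items()})
E
```

```text
pics
{'t': 0.0, 'q': array([ 1.21401922e+00,  5.33787549e-02,  1.61426958e+00, -3.82344143e-06,
        1.47601023e+00, -1.18988180e-01]), 'dq': array([-2.35468551e-05, -8.18025244e-05, -3.39007811e-04, -9.50052735e-04,
       -7.88970935e-04,  6.74402900e-04]), 'effort': array([ 1.42655179e-03, -3.93664885e+01, -3.70186830e+01,  2.26384765e-05,
        7.02455000e-03, -8.39471255e-06]), 'tool_pos': array([0.14700411, 0.60684931, 0.23806402]), 'tool_rot': array([-0.37258052, -3.11893297,  0.00315466]), 'contact_force': array([ 0.3405228 , -0.12102993, -0.12098068]), 'wrist_torque': array([0.08530176, 0.02565077, 0.01239984]), 'opening': 0.08545016480082805}
top {'fx': 353.1364, 'fy': 353.1364, 'cx': 256.4532, 'cy': 191.7045, 'dist': [-0.0121, 0.0, 0.0, 0.0, 0.0], 'T': [[-0.3998, 0.8356, -0.3767, 0.0881], [-0.9166, -0.3667, 0.1594, 0.0481], [-0.005, 0.409, 0.9125, 1.1553], [0.0, 0.0, 0.0, 1.0]]}
side {'fx': 393.1892, 'fy': 393.1892, 'cx': 254.7026, 'cy': 194.8993, 'dist': [-0.0046, 0.0, 0.0, 0.0, 0.0], 'T': [[-0.9996, -0.028, -0.001, 0.4958], [0.0187, -0.6946, 0.7191, 0.6394], [-0.0208, 0.7188, 0.6949, 0.9025], [0.0, 0.0, 0.0, 1.0]]}
```

View pics/top0.png

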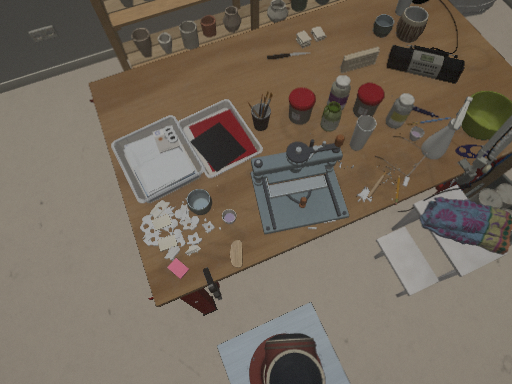

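View pics/side0.png

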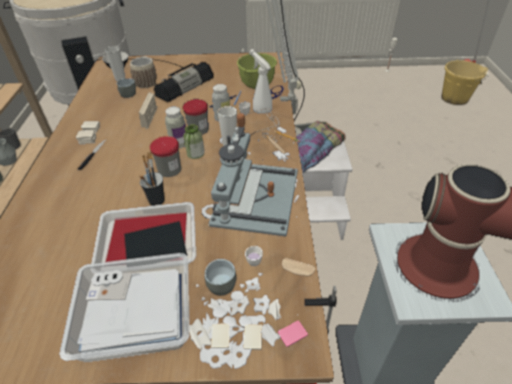

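```bash
python3 - <<'E'
import cv2
a=cv2.imread("pics/top0.png"); b=cv2.imread("pics/side0.png")
def z(im,x0,y0,x1,y1,n,s): cv2.imwrite(n,cv2.resize(im[y0:y1,x0:x1],None,fx=s,fy=s,interpolation=cv2.INTER_CUBIC))
z(a,130,180,260,290,"pics/t0a.png",5)
z(a,240,130,380,240,"pics/t0b.png",5)
z(b,170,240,330,380,"pics/s0a.png",4)
z(b,190,130,310,270,"pics/s0b.png",4)
E
```

```text
(no output)
```

View pics/t0a.png

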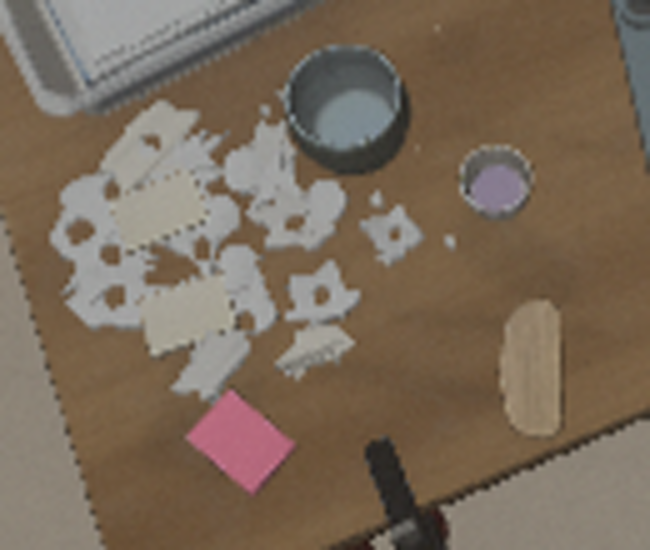

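View pics/s0a.png

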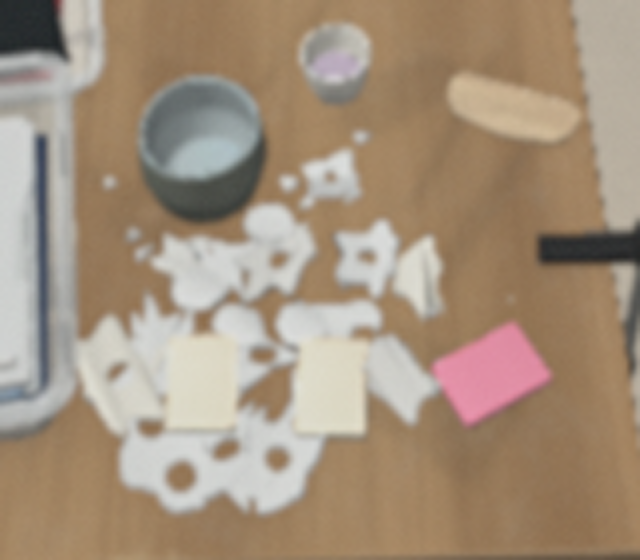

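View pics/t0b.png

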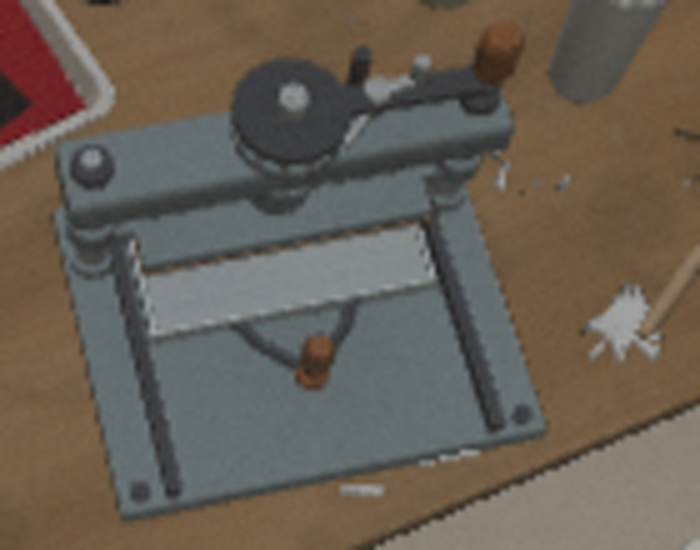

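View pics/s0b.png

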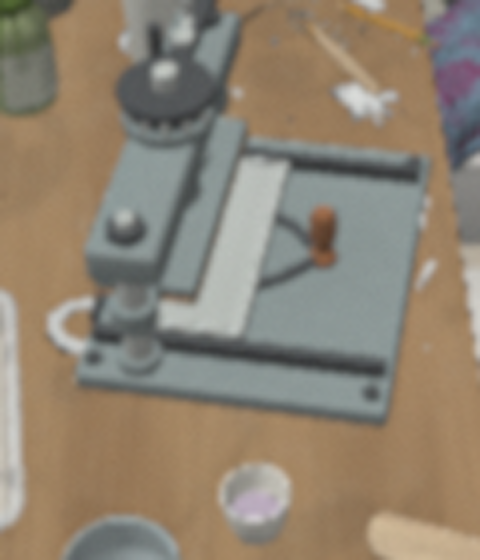

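```bash
cat > h.py <<'E'
from station import ctrl
import cv2, numpy as np
from scipy.spatial.transform import Rotation as R
def rays(n,uv):
    c=ctrl.calibration(n);K=np.array([[c['fx'],0,c['cx']],[0,c['fy'],c['cy']],[0,0,1.]])
    p=cv2.undistortPoints(np.asarray(uv,float).reshape(-1,1,2),K,np.array(c['dist'])).reshape(-1,2)
    d=np.c_[p[:,0],-p[:,1],-np.ones(len(p))]
    T=np.array(c['T']); return T[:3,3],d@T[:3,:3].T
def plane(n,uv,z):
    o,d=rays(n,uv); return o+d*((z-o[2])/d[:,2])[:,None]
def dep(n,uv,D):
    o,d=rays(n,uv); uv=np.round(np.asarray(uv)).astype(int).reshape(-1,2)
    return o+d*D[uv[:,1],uv[:,0]][:,None]
def tri(uvt,uvs):
    o1,d1=rays('top',[uvt]);o2,d2=rays('side',[uvs]);d1=d1[0]/np.linalg.norm(d1);d2=d2[0]/np.linalg.norm(d2)
    A=np.c_[d1,-d2];s=np.linalg.lstsq(A,o2-o1,rcond=None)[0]
    a=o1+s[0]*d1;b=o2+s[1]*d2;return (a+b)/2,np.linalg.norm(a-b)
def proj(n,P):
    c=ctrl.calibration(n);T=np.array(c['T']);p=(np.asarray(P,float).reshape(-1,3)-T[:3,3])@T[:3,:3]
    K=np.array([[c['fx'],0,c['cx']],[0,c['fy'],c['cy']],[0,0,1.]])
    return cv2.projectPoints((p*[1,-1,-1]),np.zeros(3),np.zeros(3),K,np.array(c['dist']))[0].reshape(-1,2)
def grab(tag):
    out={}
    for n in('top','side'):
        im,d=ctrl.get_image(n);cv2.imwrite(f"pics/{n}{tag}.png",im[:,:,::-1]);np.save(f"pics/{n}{tag}.npy",d);out[n]=(im,d)
    return out
def crop(tag,n,x0,y0,x1,y1,s,name):
    a=cv2.imread(f"pics/{n}{tag}.png");cv2.imwrite(f"pics/{name}.png",cv2.resize(a[y0:y1,x0:x1],None,fx=s,fy=s,interpolation=cv2.INTER_CUBIC))
E
python3 - <<'E'
from h import *
o=grab('1')
np.set_printoptions(precision=4,suppress=True)
for n in o:
    im,D=o[n]; hsv=cv2.cvtColor(im,cv2.COLOR_RGB2HSV)
    m=cv2.inRange(hsv,(18,25,140),(40,110,255))
    N,l,s,c=cv2.connectedComponentsWithStats(m)
    for i in range(1,N):
        if s[i,4]>40:
            cnt=cv2.findContours((l==i).astype(np.uint8),0,1)[0][0]
            r=cv2.minAreaRect(cnt)
            p=plane(n,[c[i]],.008)[0]; bx=plane(n,cv2.boxPoints(r),.008)
            e=bx[1]-bx[0];f=bx[2]-bx[1]
            print(n,s[i],c[i],p,'sides',np.linalg.norm(e),np.linalg.norm(f),np.degrees(np.arctan2(e[1],e[0])),np.degrees(np.arctan2(f[1],f[0])), im[l==i].mean(0))
# top view points
a=o['top'][1]
f=lambda x,y:(240+x/5,130+y/5)
P={'colL':f(92,160),'hub':f(293,97),'leverknobtop':f(502,35),'bedknobtop':f(318,345),'c1':f(125,515),'c2':f(545,432),'railLf':f(172,490),'railRf':f(494,428),'beamL':f(80,215),'beamR':f(512,130),'bedfl':f(152,335),'bedfr':f(437,282)}
for k,v in P.items(): print(k,np.array(v),dep('top',[v],a)[0])
print(tri(f(318,345),(190+320/4,130+210/4)), tri(f(92,160),(190+127/4,130+220/4)),tri(f(293,97),(190+163/4,130+72/4)))
E
```

```text
top [312  27  13  11  82] [317.9878  31.3415] [ 1.1727 -0.7196  0.008 ] sides 0.043149142639093176 0.06481027267766157 -80.06910490263029 172.22068979379944 [154.7683 147.561  132.8171]
top [297  31  14  11  82] [303.3659  35.9024] [ 1.174 -0.647  0.008] sides 0.04336712140823926 0.061374651241847336 -69.10427719137974 -177.7537503587455 [153.8659 145.7927 130.122 ]
top [345  48  34  11 108] [361.7685  52.8056] [ 0.9825 -0.8333  0.008 ] sides 0.15772348602730618 0.020500511085570983 -93.92525718189691 160.137589776195 [144.7315 134.5741 115.    ]
top [ 52 146  66  58 722] [ 88.8213 175.8352] [0.866  0.3832 0.008 ] sides 0.20563391664519878 0.26041719056700924 -39.87244142462204 -144.74387586645489 [140.5609 132.7548 119.5734]
top [ 62 151  21  19 115] [ 73.2696 158.9739] [0.9598 0.4213 0.008 ] sides 0.05441294945625531 0.10319665790468299 -80.4282037906697 -170.809133984564 [140.5913 132.8    119.6174]
top [ 96 196  18  31 135] [103.4815 212.9111] [0.7016 0.368  0.008 ] sides 0.1134960509085883 0.05629646001636471 -25.01941021241821 -126.68091090513767 [140.7037 132.4963 119.2963]
to
[... 6337 characters left out ...]
635 -0.2984  0.198 ]
leverknobtop [340.4 137. ] [ 0.5349 -0.4239  0.2312]
bedknobtop [303.6 199. ] [ 0.4464 -0.2729  0.0763]
c1 [265. 233.] [ 0.4079 -0.1166  0.0145]
c2 [349.  216.4] [ 0.3488 -0.4091  0.0035]
railLf [274.4 228. ] [ 0.4055 -0.1494  0.0348]
railRf [338.8 215.6] [ 0.3621 -0.3728  0.0182]
beamL [256. 173.] [ 0.5683 -0.1543  0.1403]
beamR [342.4 156. ] [ 0.5089 -0.4373  0.1465]
bedfl [270.4 197. ] [ 0.5169 -0.1858  0.0244]
bedfr [327.4 186.4] [ 0.471  -0.3847  0.0304]
(array([ 0.4479, -0.2743,  0.0717]), np.float64(9.830603355127709e-05)) (array([ 0.5896, -0.172 ,  0.1618]), np.float64(0.0033940402272268277)) (array([ 0.5652, -0.2999,  0.1923]), np.float64(0.0021479997197249947))
```

```bash
cat >> h.py <<'E'
PO=np.array([.5645,-.299]);PY=np.radians(-11.7)
def topress(p):
    p=np.atleast_2d(p);c,s=np.cos(PY),np.sin(PY);d=p[:,:2]-PO
    return np.c_[d[:,0]*c+d[:,1]*s,-d[:,0]*s+d[:,1]*c,p[:,2:]]
def toworld(x,y):
    c,s=np.cos(PY),np.sin(PY);return PO+np.array([x*c-y*s,x*s+y*c])
def go(x,y,z,yaw=None):
    """needed: tool-frame cm and degrees"""
    o=ctrl.get_obs();r=R.from_rotvec(o['tool_rot']);M=r.as_matrix()
    d=np.array([x,y,z])-o['tool_pos']
    cy=np.degrees(np.arctan2(M[1,1],M[0,1]))
    print('t',round(o['t'],2),'tcp',o['tool_pos'].round(4),'yaw',cy.round(1),'tilt',np.degrees(np.arccos(-M[2,2])).round(2),'F',o['contact_force'].round(1),'open',round(o['opening'],4),'q',o['q'].round(2))
    print('tool cm now:',(M.T@d*100).round(2))
    if yaw is not None:
        # final: tool pointing straight down with y at yaw
        a=np.radians(yaw);Y=np.array([np.cos(a),np.sin(a),0]);Z=np.array([0,0,-1.]);X=np.cross(Y,Z)
        T=np.c_[X,Y,Z];rv=R.from_matrix(M.T@T).as_rotvec(degrees=True)
        print('rot deg',rv.round(2),'cm after rot:',(T.T@d*100).round(2))
E
python3 - <<'E'
from h import *
np.set_printoptions(precision=4,suppress=True)
crop('1','top',290,125,350,175,12,'lev'); crop('1','side',210,130,260,200,9,'levs')
P={'c1':(265,233.,.0145),'c2':(349,216.4,.0145)}
for z in (.21,.2,.19): print(topress(plane('top',[(324.8,142.4)],z)))
for f in[(.0,.13),(0,-.13)]: print(proj('top',[*toworld(*f),.165]))
k=.209
print(proj('top',[[*toworld(0,-.13),.209],[*toworld(0,0),.198],[*toworld(-.12,0),.058]]))
x=toworld(-.12,0);go(*x,.15,78.3)
E
```

```text
[[-0.0003 -0.0831  0.21  ]]
[[ 0.0053 -0.0866  0.2   ]]
[[ 0.011 -0.09   0.19 ]]
[[258.1357 161.7486]]
[[336.2528 147.1669]]
[[339.0641 139.8327]
 [298.6329 149.0725]
 [303.3507 200.7746]]
t 0.2 tcp [0.1471 0.607  0.2385] yaw 76.4 tilt 0.08 F [ 0.6 -1.1 -0.1] open 0.0852 q [ 1.21  0.05  1.61 -0.    1.48 -0.12]
tool cm now: [-49.92 -78.61   8.95]
rot deg [-0.08 -0.01 -1.92] cm after rot: [-47.25 -80.25   8.85]
```

View pics/lev.png

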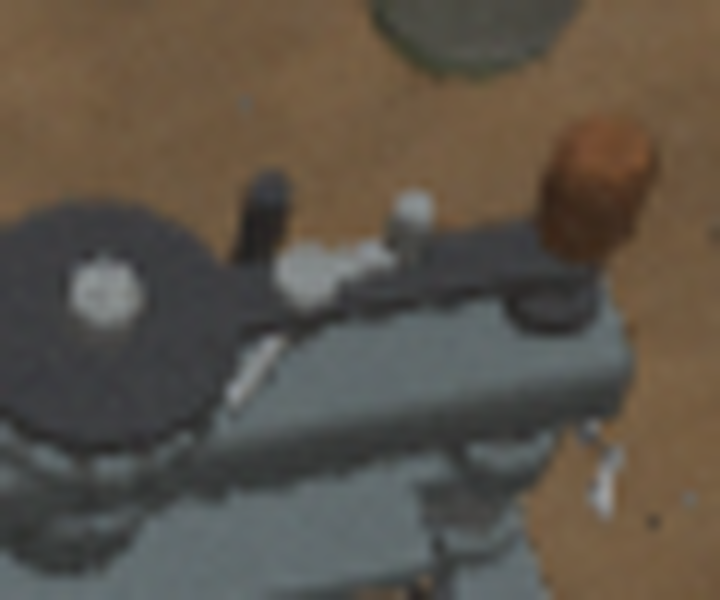

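View pics/levs.png

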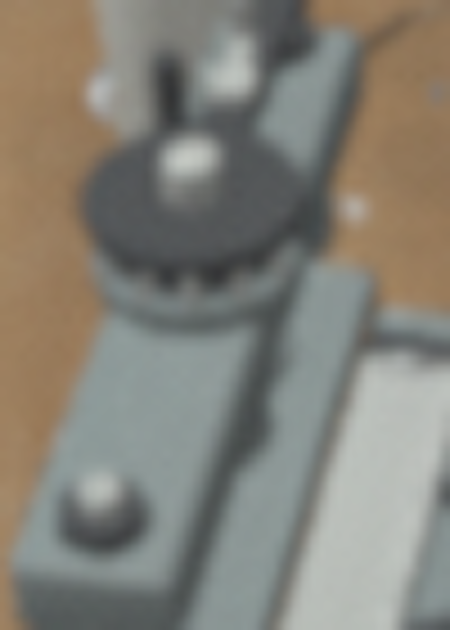

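```bash
python3 - <<'E'
from h import *
np.set_printoptions(precision=4,suppress=True)
f=lambda x,y:(290+x/12,125+y/12)
for nm,p,z in [('knobtop',f(608,140),.23),('knobbot',f(550,300),.186),('hub',f(105,285),.198),('pivot',f(308,272),.19),('pintop',f(414,205),.21),('pinbase',f(402,248),.188),('black',f(270,180),.21),('blackbase',f(250,250),.186),('pawl',f(240,390),.17)]:
    print(nm,np.array(p),topress(plane('top',[p],z)))
D=np.load('pics/top1.npy')
print(topress(dep('top',[f(608,140),f(414,205),f(308,272),f(105,285),f(270,190)],D)))
E
```

```text
knobtop [340.6667 136.6667] [[-0.0019 -0.13    0.23  ]]
knobbot [335.8333 150.    ] [[-0.0211 -0.1177  0.186 ]]
hub [298.75 148.75] [[ 0.0011 -0.0007  0.198 ]]
pivot [315.6667 147.6667] [[-0.0017 -0.0562  0.19  ]]
pintop [324.5    142.0833] [[ 0.001  -0.0825  0.21  ]]
pinbase [323.5    145.6667] [[ 0.0013 -0.0832  0.188 ]]
black [312.5 140. ] [[ 0.0162 -0.0479  0.21  ]]
blackbase [310.8333 145.8333] [[ 0.0102 -0.0442  0.186 ]]
pawl [310.  157.5] [[-0.0221 -0.0347  0.17  ]]
[[-0.0011 -0.1306  0.2286]
 [ 0.0005 -0.0822  0.2109]
 [-0.0034 -0.0553  0.193 ]
 [ 0.0006 -0.0005  0.1988]
 [ 0.0203 -0.0508  0.1978]]
```

```bash
python3 -m creep '[{"hand":0.6,"translation":[-4.6,-2.84,0],"delta_rot":[0,0,0]},{"hand":0.6,"translation":[-4.6,-2.84,0],"delta_rot":[0,0,0]},{"hand":0.6,"translation":[-4.6,-2.84,0],"delta_rot":[0,0,0]},{"hand":0.6,"translation":[-4.6,-2.84,0],"delta_rot":[0,0,0]},{"hand":0.6,"translation":[-4.6,-2.84,0],"delta_rot":[0,0,0]},{"hand":0.6,"translation":[-4.6,-2.84,0],"delta_rot":[0,0,0]},{"hand":0.6,"translation":[-4.6,-2.84,0],"delta_rot":[0,0,0]},{"hand":0.6,"translation":[-4.6,-2.84,0],"delta_rot":[0,0,-1.9]}]' 30; python3 -c "
from h import *
go(*toworld(-.12,.0),.15,78.3)"
```

```text
t: 1.2
tool_pos: [0.4523, 0.2985, 0.2392]
tool_rot: [0.32, 3.125, 0.0]
contact_force: [0.2, 0.5, 0.2]
opening: 0.0513
t 1.2 tcp [0.4523 0.2985 0.2392] yaw 78.3 tilt 0.01 F [0.2 0.5 0.2] open 0.0513 q [ 0.45 -0.15  1.81  0.    1.48 -0.92]
tool cm now: [-11.08 -56.24   8.91]
rot deg [0.01 0.01 0.02] cm after rot: [-11.1  -56.23   8.92]
```

```bash
python3 -m creep '[{"hand":0.6,"translation":[-1.2,-5.8,0],"delta_rot":[0,0,0]},{"hand":0.6,"translation":[-1.2,-5.8,0],"delta_rot":[0,0,0]},{"hand":0.6,"translation":[-1.2,-5.8,0],"delta_rot":[0,0,0]},{"hand":0.6,"translation":[-1.2,-5.8,0],"delta_rot":[0,0,0]},{"hand":0.6,"translation":[-1.2,-5.8,0],"delta_rot":[0,0,0]},{"hand":0.6,"translation":[-1.2,-5.8,0],"delta_rot":[0,0,0]},{"hand":0.6,"translation":[-1.2,-5.8,0],"delta_rot":[0,0,0]},{"hand":0.6,"translation":[-1.2,-5.8,3],"delta_rot":[0,0,0]}]' ; python3 -m creep '[{"hand":0.6,"translation":[-0.8,-4.9,3],"delta_rot":[0,0,0]},{"hand":0.6,"translation":[-0.7,-4.9,2.9],"delta_rot":[0,0,0]},{"hand":0.6,"translation":[0,0,0],"delta_rot":[0,0,0]}]' ; python3 -c "
from h import *
go(*toworld(-.12,.0),.055,78.3)
grab('2');crop('2','top',240,130,380,240,5,'t2b');crop('2','side',190,130,310,270,4,'s2b')"
```

```text
t: 2.2
tool_pos: [0.4522, -0.1734, 0.2137]
tool_rot: [0.321, 3.119, -0.004]
contact_force: [1.2, 0.5, 0.6]
opening: 0.0509
t: 2.58
tool_pos: [0.4437, -0.2709, 0.1487]
tool_rot: [-0.327, -3.119, -0.005]
contact_force: [0.4, -0.1, -0.5]
opening: 0.0512
t 2.58 tcp [ 0.4437 -0.2709  0.1487] yaw 78.0 tilt 0.35 F [ 0.4 -0.1 -0.5] open 0.0512 q [-0.69 -0.12  1.94 -0.    1.33 -2.05]
tool cm now: [-0.46 -0.32  9.37]
rot deg [ 0.14 -0.32 -0.27] cm after rot: [-0.4  -0.3   9.37]
```

View pics/s2b.png

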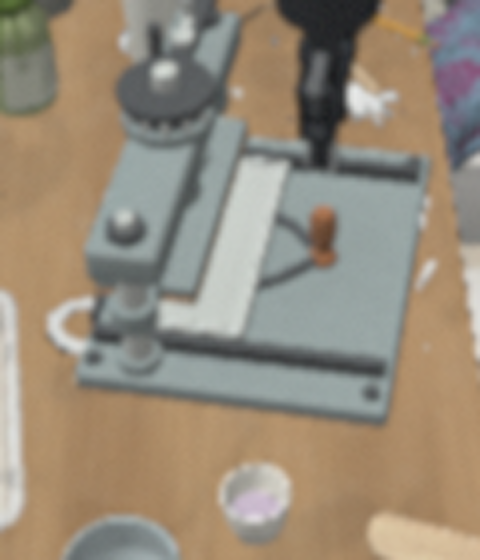

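View pics/t2b.png

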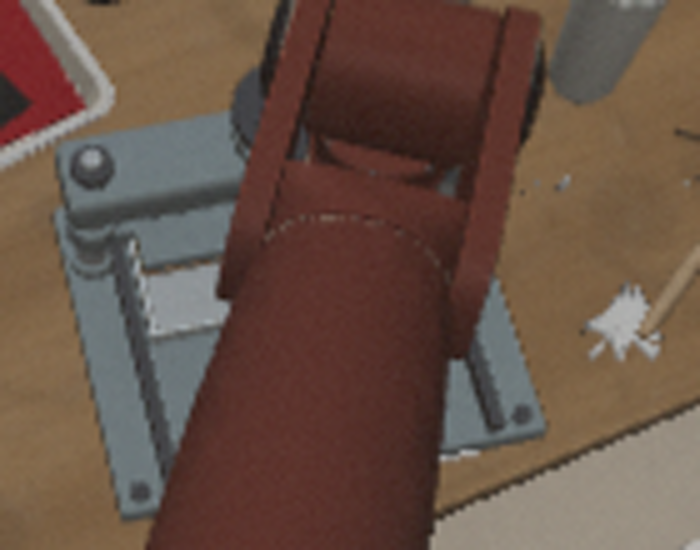

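```bash
python3 -m creep '[{"hand":0.6,"translation":[-0.4,-0.3,2],"delta_rot":[0.15,-0.3,-0.3]},{"hand":0.6,"translation":[0,0,2.5],"delta_rot":[0,0,0]},{"hand":0.6,"translation":[0,0,2.5],"delta_rot":[0,0,0]},{"hand":0.6,"translation":[0,0,2.4],"delta_rot":[0,0,0]},{"hand":0.6,"translation":[0,0,0],"delta_rot":[0,0,0]},{"hand":0.1,"translation":[0,0,0],"delta_rot":[0,0,0]},{"hand":0.1,"translation":[0,0,0],"delta_rot":[0,0,0]},{"hand":0.1,"translation":[0,0,0],"delta_rot":[0,0,0]}]' 50; python3 -c "
from h import *
go(*toworld(-.21,.0),.055,78.3)"
```

```text
t: 3.68
tool_pos: [0.4506, -0.275, 0.0604]
tool_rot: [0.312, 3.118, -0.01]
contact_force: [-1.6, -3.1, 6.0]
opening: 0.0212
t 3.67 tcp [ 0.4506 -0.275   0.0604] yaw 78.6 tilt 0.59 F [-1.6 -3.1  6. ] open 0.0212 q [-0.69 -0.    1.98 -0.    1.15 -2.06]
tool cm now: [9.37 0.01 0.46]
rot deg [-0.33  0.49  0.29] cm after rot: [ 9.36 -0.04  0.54]
```

```bash
python3 -m creep '[{"hand":0.1,"translation":[0.8,0,-0.3],"delta_rot":[0,0,0]},{"hand":0.1,"translation":[1.2,0,0],"delta_rot":[0,0,0]},{"hand":0.1,"translation":[1.2,0,0],"delta_rot":[0,0,0]},{"hand":0.1,"translation":[1.2,0,0],"delta_rot":[0,0,0]},{"hand":0.1,"translation":[1.2,0,0],"delta_rot":[0,0,0]},{"hand":0.1,"translation":[1.2,0,0],"delta_rot":[0,0,0]},{"hand":0.1,"translation":[1.2,0,0],"delta_rot":[0,0,0]},{"hand":0.1,"translation":[1.2,0,0],"delta_rot":[0,0,0]}]' ; python3 -c "
from h import *
go(*toworld(-.21,.0),.055,78.3)"
```

```text
t: 4.68
tool_pos: [0.3622, -0.2568, 0.0607]
tool_rot: [0.314, 3.109, -0.012]
contact_force: [35.7, -13.3, -31.0]
opening: 0.0209
t 4.67 tcp [ 0.3622 -0.2568  0.0607] yaw 78.5 tilt 1.07 F [ 35.7 -13.3 -31. ] open 0.0209 q [-0.79 -0.22  2.19  0.01  1.16 -2.16]
tool cm now: [ 0.35 -0.03  0.56]
rot deg [-0.32  1.02  0.17] cm after rot: [ 0.34 -0.03  0.57]
```

```bash
python3 -m creep '[{"hand":0.1,"translation":[-0.3,0,0.3],"delta_rot":[0,0,0]},{"hand":0.1,"translation":[-0.1,0,0],"delta_rot":[0,0,0]}]';  python3 -m creep '[{"hand":0.6,"translation":[0,0,0],"delta_rot":[0,0,0]},{"hand":0.6,"translation":[0,0,0],"delta_rot":[0,0,0]},{"hand":0.6,"translation":[0,0,-2],"delta_rot":[0,0,0]},{"hand":0.6,"translation":[0,0,-4],"delta_rot":[0,0,0]},{"hand":0.6,"translation":[0,0,-5],"delta_rot":[0,0,0]},{"hand":0.6,"translation":[0,0,-5],"delta_rot":[0,0,0]}]' ; python3 -c "
from h import *
grab('3');crop('3','side',190,130,310,270,4,'s3b')
go(.5,.198,.2,0)"
```

```text
t: 4.92
tool_pos: [0.3647, -0.2573, 0.0604]
tool_rot: [0.312, 3.118, -0.008]
contact_force: [-3.4, 0.1, 10.8]
opening: 0.0207
t: 5.68
tool_pos: [0.362, -0.2547, 0.2182]
tool_rot: [0.312, 3.122, -0.003]
contact_force: [0.2, 0.3, 0.6]
opening: 0.0509
t 5.78 tcp [ 0.3647 -0.2574  0.2242] yaw 78.6 tilt 0.98 F [ 0.1 -0.4  0.6] open 0.051 q [-0.78 -0.4   2.04  0.    1.49 -2.15]
tool cm now: [-4.21 47.34  2.09]
rot deg [ 0.18  1.05 78.58] cm after rot: [45.54 13.53  2.42]
```

View pics/s3b.png

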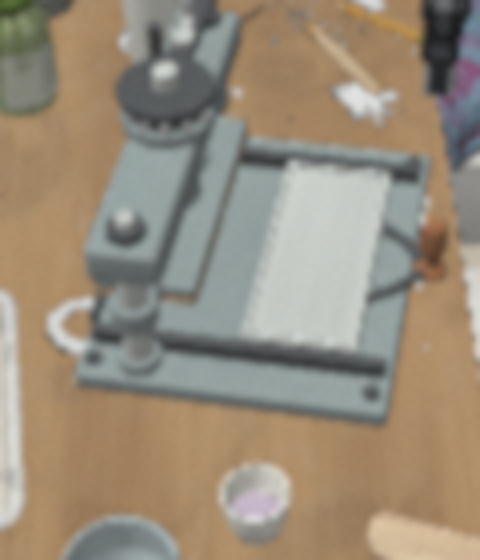

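```bash
cat >> h.py <<'E'
def tiles(im,n='side',z=.008,lo=(18,14,150),box=(200,310,300,370)):
    S=4;x0,y0,x1,y1=box
    c=cv2.resize(im[y0:y1,x0:x1],None,fx=S,fy=S,interpolation=cv2.INTER_CUBIC)
    hsv=cv2.cvtColor(c,cv2.COLOR_RGB2HSV);m=cv2.inRange(hsv,lo,(40,110,255))
    m=cv2.morphologyEx(m,cv2.MORPH_OPEN,np.ones((7,7)))
    for k in cv2.findContours(m,0,cv2.CHAIN_APPROX_NONE)[0]:
        if cv2.contourArea(k)<80*S*S: continue
        uv=k.reshape(-1,2)/S+[x0,y0]-.375
        p=plane(n,uv,z)[:,:2]*1000
        (cx,cy),(w,h),a=cv2.minAreaRect(p.astype(np.float32))
        if w<h: a+=90;w,h=h,w
        print(n,'ctr mm',round(cx,1),round(cy,1),'size',round(w,1),round(h,1),'long axis deg',round((a+90)%180-90,1),'px',uv.mean(0).round(1))
E
python3 - <<'E'
from h import *
im=cv2.imread('pics/side3.png')[:,:,::-1].copy();tiles(im)
im=cv2.imread('pics/top3.png')[:,:,::-1].copy();tiles(im,'top',box=(130,200,200,270))
E
```

```text
side ctr mm 511.3 198.3 size 63.4 45.7 long axis deg 87.8 px [252.6 337. ]
side ctr mm 591.7 193.5 size 62.4 50.7 long axis deg 88.4 px [219.1 336.1]
top ctr mm 511.8 197.4 size 60.8 43.0 long axis deg 85.3 px [166.9 242.3]
top ctr mm 616.2 188.7 size 101.0 62.3 long axis deg -8.0 px [159.9 214.3]
```

```bash
python3 - <<'E'
from h import *
crop('3','top',130,190,200,270,9,'t3a');crop('3','side',190,310,300,380,7,'s3a')
E
```

```text
(no output)
```

View pics/t3a.png

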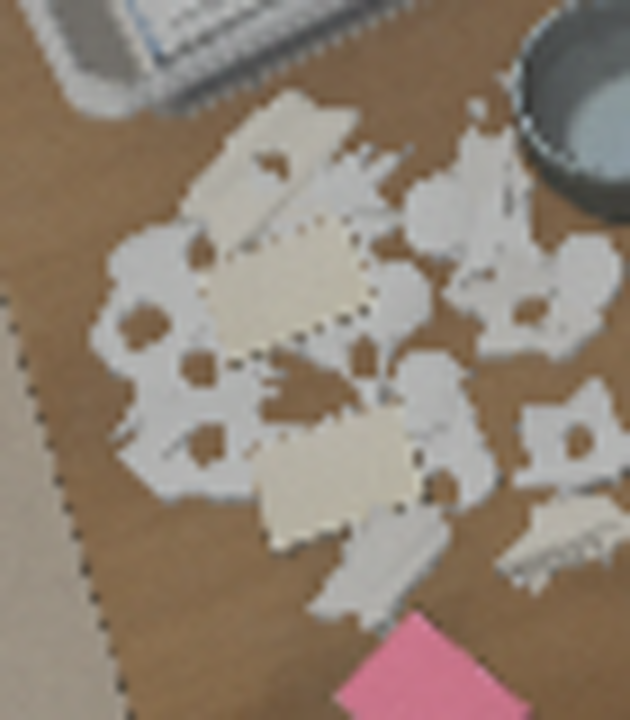

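View pics/s3a.png

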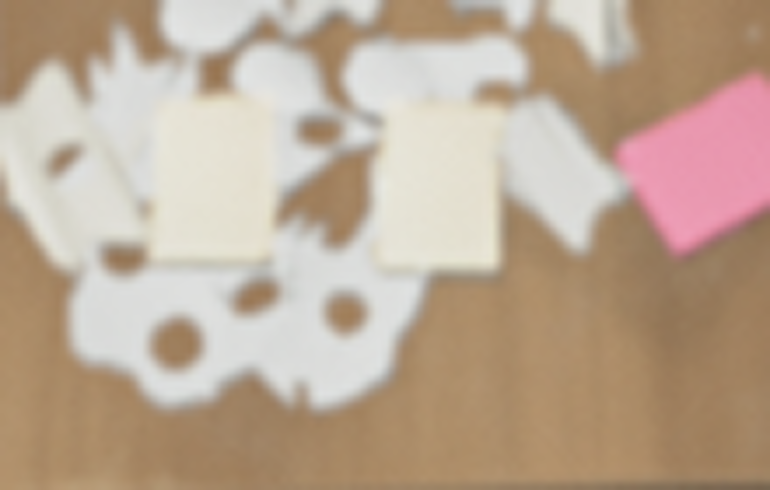

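```bash
python3 - <<'E'
from h import *
np.set_printoptions(precision=1,suppress=True)
for n,s,o,T in (('side',7,(190,310),{'A':[(157,97),(275,95),(270,262),(150,262)],'B':[(381,103),(504,102),(500,271),(375,270)]}),('top',9,(130,190),{'A':[(205,288),(352,220),(375,300),(232,365)],'B':[(255,450),(400,402),(420,498),(275,548)]})):
  for k,c in T.items():
    p=plane(n,np.array(c)/s+o-.45,.008)[:,:2]*1000
    e=[p[(i+1)%4]-p[i] for i in range(4)]
    print(n,k,p.mean(0),[f"{np.hypot(*v):.0f}@{np.degrees(np.arctan2(v[1],v[0])):.0f}" for v in e])
E
```

```text
side A [589.4 193.3] ['41@179', '60@90', '40@-2', '60@-89']
side B [511.7 198.2] ['43@179', '61@87', '42@-2', '60@-92']
top A [587.4 191. ] ['60@-86', '35@177', '58@93', '34@1']
top B [512.  196.5] ['56@-94', '39@173', '55@86', '39@-6']
```

```bash
python3 -m creep '[{"hand":0.65,"translation":[0,0,0],"delta_rot":[0.2,1.0,10.2]},{"hand":0.65,"translation":[0,0,0],"delta_rot":[0,0,10.2]},{"hand":0.65,"translation":[0,0,0],"delta_rot":[0,0,10.2]},{"hand":0.65,"translation":[0,0,0],"delta_rot":[0,0,10.2]},{"hand":0.65,"translation":[0,0,0],"delta_rot":[0,0,10.2]},{"hand":0.65,"translation":[0,0,0],"delta_rot":[0,0,10.2]},{"hand":0.65,"translation":[0,0,0],"delta_rot":[0,0,10.2]},{"hand":0.65,"translation":[0,0,0],"delta_rot":[0,0,10.2]}]';   python3 -c "
from h import *
go(.512,.1975,.12,-3)"
```

```text
t: 6.78
tool_pos: [0.3621, -0.2549, 0.2162]
tool_rot: [-2.278, -2.149, 0.017]
contact_force: [-0.2, 0.3, 0.2]
opening: 0.0554
t 6.78 tcp [ 0.3621 -0.2549  0.2162] yaw -3.4 tilt 0.83 F [-0.2  0.3  0.2] open 0.0554 q [-0.78 -0.39  2.04 -0.01  1.5  -0.72]
tool cm now: [46.05 12.45  9.39]
rot deg [-0.83  0.05 -0.36] cm after rot: [45.96 12.61  9.62]
```

```bash
python3 -m creep '[{"hand":0.65,"translation":[5.7,1.6,0.2],"delta_rot":[-0.8,0,-0.2]},{"hand":0.65,"translation":[5.7,1.6,0],"delta_rot":[0,0,0]},{"hand":0.65,"translation":[5.7,1.6,0],"delta_rot":[0,0,0]},{"hand":0.65,"translation":[5.7,1.6,0],"delta_rot":[0,0,0]},{"hand":0.65,"translation":[5.8,1.6,0],"delta_rot":[0,0,0]},{"hand":0.65,"translation":[5.8,1.6,0],"delta_rot":[0,0,0]},{"hand":0.65,"translation":[5.8,1.6,3],"delta_rot":[0,0,0]},{"hand":0.65,"translation":[5.8,1.4,3],"delta_rot":[0,0,0]}]'; python3 -m creep '[{"hand":0.65,"translation":[0,0,3],"delta_rot":[0,0,0]},{"hand":0.65,"translation":[0,0,0],"delta_rot":[0,0,0]}]';   python3 -c "
from h import *
go(.512,.1975,.007,-3)
o=grab('4');crop('4','side',190,310,300,380,7,'s4a')
"
```

```text
t: 7.78
tool_pos: [0.5087, 0.192, 0.1569]
tool_rot: [2.273, 2.165, -0.002]
contact_force: [0.9, -0.2, 1.0]
opening: 0.0557
t: 8.02
tool_pos: [0.5058, 0.1898, 0.124]
tool_rot: [-2.273, -2.166, 0.013]
contact_force: [0.8, 0.1, -0.0]
opening: 0.0557
t 8.03 tcp [0.5058 0.1898 0.124 ] yaw -2.8 tilt 0.5 F [ 0.8  0.1 -0. ] open 0.0557 q [ 0.22 -0.04  1.91 -0.    1.28  0.27]
tool cm now: [ 0.86  0.67 11.69]
rot deg [-0.42  0.28  0.24] cm after rot: [ 0.8   0.58 11.7 ]
```

View pics/s4a.png

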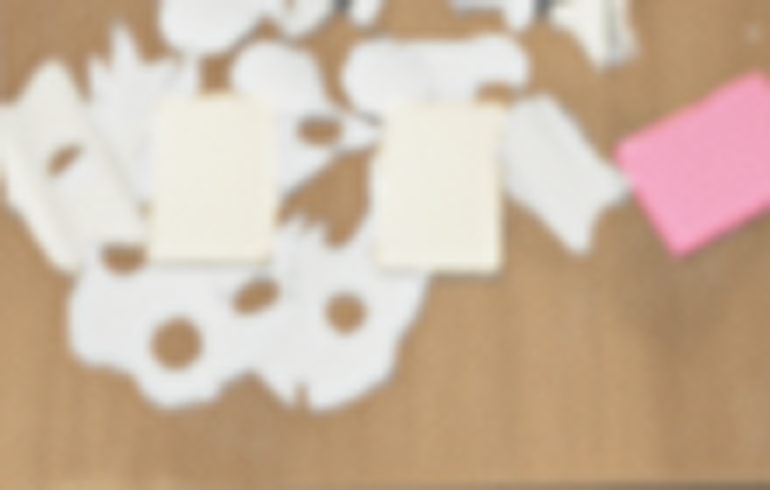

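```bash
python3 -m creep '[{"hand":0.65,"translation":[0.8,0.6,3],"delta_rot":[-0.4,0.3,0.2]},{"hand":0.65,"translation":[0,0,4],"delta_rot":[0,0,0]},{"hand":0.65,"translation":[0,0,2],"delta_rot":[0,0,0]},{"hand":0.65,"translation":[0,0,0],"delta_rot":[0,0,0]},{"hand":0.65,"translation":[0,0,0],"delta_rot":[0,0,0]}]';   python3 -c "
from h import *
go(.512,.1975,.007,-3)
o=grab('5');crop('5','side',190,290,300,380,7,'s5a')
"
```

```text
t: 8.75
tool_pos: [0.5172, 0.1976, 0.0403]
tool_rot: [2.276, 2.158, 0.016]
contact_force: [0.3, -0.8, 0.2]
opening: 0.0558
t 8.75 tcp [0.5172 0.1976 0.0403] yaw -3.1 tilt 0.66 F [ 0.3 -0.8  0.2] open 0.0558 q [0.23 0.09 1.93 0.   1.11 0.28]
tool cm now: [-0.05 -0.56  3.32]
rot deg [ 0.63 -0.2  -0.05] cm after rot: [-0.04 -0.52  3.33]
```

View pics/s5a.png

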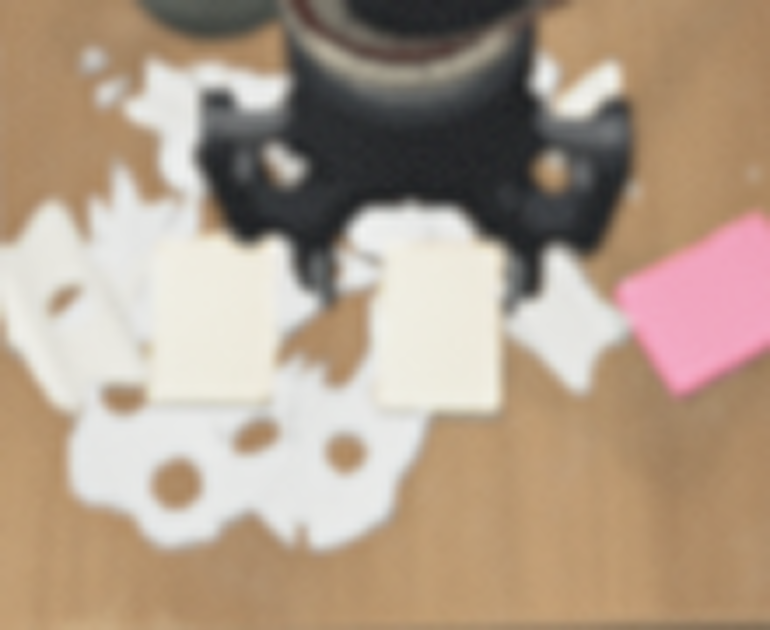

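```bash
python3 -m creep '[{"hand":0.65,"translation":[0,-0.5,0.5],"delta_rot":[0.6,-0.2,0]},{"hand":0.65,"translation":[0,0,1.5],"delta_rot":[0,0,0]},{"hand":0.65,"translation":[0,0,0.8],"delta_rot":[0,0,0]},{"hand":0.65,"translation":[0,0,0],"delta_rot":[0,0,0]},{"hand":0.65,"translation":[0,0,0],"delta_rot":[0,0,0]}]';   python3 -c "
from h import *
go(.512,.1975,.007,-3)
"
```

```text
t: 9.48
tool_pos: [0.5108, 0.1978, 0.0102]
tool_rot: [-2.278, -2.161, 0.004]
contact_force: [-0.1, 0.0, 0.8]
opening: 0.0554
t 9.47 tcp [0.5108 0.1978 0.0102] yaw -3.0 tilt 0.16 F [-0.1  0.   0.8] open 0.0554 q [ 0.23  0.13  1.94 -0.    1.07  0.29]
tool cm now: [-0.02  0.12  0.32]
rot deg [-0.15  0.05 -0.03] cm after rot: [-0.02  0.12  0.32]
```

```bash
python3 -m creep '[{"hand":0.65,"translation":[0,0.1,0.3],"delta_rot":[0,0,0]},{"hand":0.65,"translation":[0,0,0],"delta_rot":[0,0,0]},{"hand":0.3,"translation":[0,0,0],"delta_rot":[0,0,0]},{"hand":0.3,"translation":[0,0,0],"delta_rot":[0,0,0]},{"hand":0.3,"translation":[0,0,0],"delta_rot":[0,0,0]}]' 40;   python3 -m creep '[{"hand":0.3,"translation":[0,0,-2],"delta_rot":[0,0,0]},{"hand":0.3,"translation":[0,0,-5],"delta_rot":[0,0,0]},{"hand":0.3,"translation":[0,0,-6],"delta_rot":[0,0,0]},{"hand":0.3,"translation":[0,0,0],"delta_rot":[0,0,0]}]'; python3 -c "
from h import *
go(.447,-.2,.15,-101.7)
grab('6');crop('6','side',130,200,350,380,3,'s6a')
"
```

```text
t: 10.1
tool_pos: [0.5121, 0.1978, 0.0077]
tool_rot: [-2.279, -2.161, 0.002]
contact_force: [-0.2, -0.1, 1.8]
opening: 0.0406
t: 10.6
tool_pos: [0.5162, 0.1988, 0.1453]
tool_rot: [2.275, 2.158, 0.014]
contact_force: [0.2, 0.1, -0.8]
opening: 0.0403
t 10.6 tcp [0.5162 0.1988 0.1453] yaw -3.0 tilt 0.62 F [ 0.2  0.1 -0.8] open 0.0403 q [ 0.23 -0.05  1.88 -0.    1.3   0.29]
tool cm now: [-40.19  -4.8   -0.63]
rot deg [ 0.3  -0.63 98.68] cm after rot: [ 1.31 40.46 -0.47]
```

View pics/s6a.png

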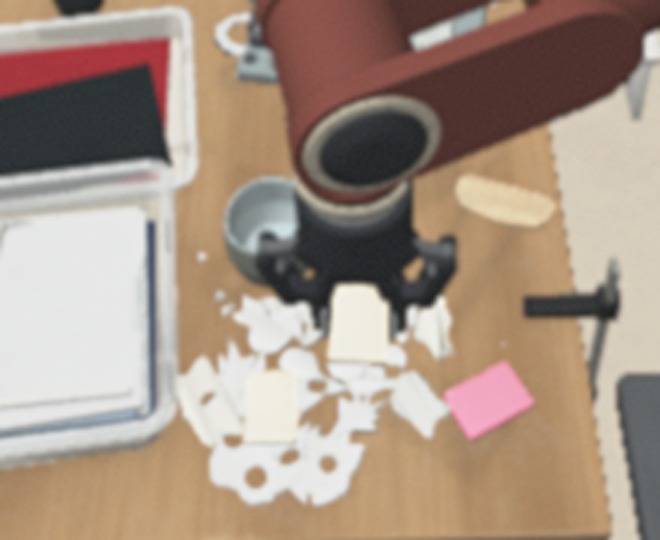

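```bash
python3 -m creep '[{"hand":0.3,"translation":[-3,-0.5,0],"delta_rot":[0,0,0]},{"hand":0.3,"translation":[-4.2,-0.5,0],"delta_rot":[0,0,0]},{"hand":0.3,"translation":[-4.2,-0.5,0],"delta_rot":[0,0,0]},{"hand":0.3,"translation":[-4.2,-0.5,0],"delta_rot":[0,0,0]},{"hand":0.3,"translation":[-4.2,-0.5,0],"delta_rot":[0,0,0]},{"hand":0.3,"translation":[-4.2,-0.5,0],"delta_rot":[0,0,0]},{"hand":0.3,"translation":[-4.2,-0.5,0],"delta_rot":[0,0,0]},{"hand":0.3,"translation":[-4,-0.5,0],"delta_rot":[0,0,0]}]';  python3 -m creep '[{"hand":0.3,"translation":[0,0,0],"delta_rot":[0,0,9.9]},{"hand":0.3,"translation":[0,0,0],"delta_rot":[0,0,9.9]},{"hand":0.3,"translation":[0,0,0],"delta_rot":[0,0,9.9]},{"hand":0.3,"translation":[0,0,0],"delta_rot":[0,0,9.9]},{"hand":0.3,"translation":[0,0,0],"delta_rot":[0,0,9.9]},{"hand":0.3,"translation":[0,0,0],"delta_rot":[0,0,9.9]},{"hand":0.3,"translation":[0,0,0],"delta_rot":[0,0,9.9]},{"hand":0.3,"translation":[0,0,0],"delta_rot":[0,0,9.9]}]';  python3 -m creep '[{"hand":0.3,"translation":[0,0,0],"delta_rot":[0,0,9.9]},{"hand":0.3,"translation":[0,0,0],"delta_rot":[0,0,9.6]},{"hand":0.3,"translation":[0,0,0],"delta_rot":[0,0,0]}]';python3 -c "
from h import *
print(toworld(-.12,-.045))
go(*toworld(-.12,-.045),.1,-101.7)
grab('7');crop('7','side',180,120,380,300,4,'s7a')
"
```

```text
t: 11.7
tool_pos: [0.4533, -0.1224, 0.1356]
tool_rot: [-2.276, -2.158, 0.006]
contact_force: [1.0, -0.6, -0.8]
opening: 0.0404
t: 12.7
tool_pos: [0.4536, -0.121, 0.1355]
tool_rot: [-3.133, -0.204, 0.01]
contact_force: [0.7, 0.5, 0.4]
opening: 0.0407
t: 13.08
tool_pos: [0.4539, -0.1211, 0.1358]
tool_rot: [-3.125, 0.318, 0.009]
contact_force: [0.2, -0.7, -0.3]
opening: 0.0407
[ 0.43786783 -0.31873055]
t 13.07 tcp [ 0.4539 -0.1211  0.1358] yaw -101.6 tilt 0.34 F [ 0.2 -0.7 -0.3] open 0.0407 q [-0.42 -0.24  2.06 -0.    1.32  1.36]
tool cm now: [ 2.43 19.68  3.58]
rot deg [0.03 0.34 0.09] cm after rot: [ 2.44 19.68  3.58]
```

View pics/s7a.png

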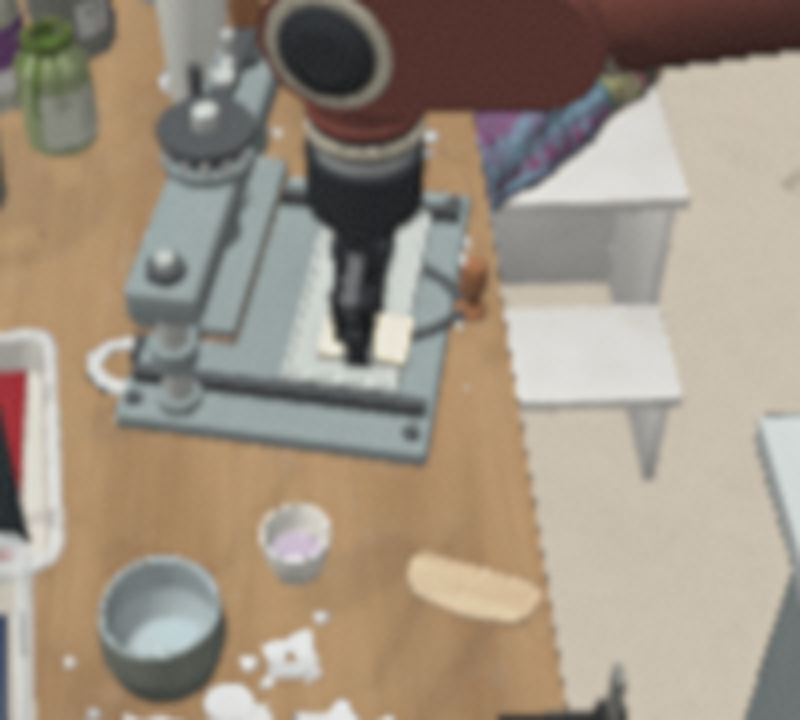

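```bash
python3 -m creep '[{"hand":0.3,"translation":[0.5,3.5,0],"delta_rot":[0,0.3,0]},{"hand":0.3,"translation":[0.5,4,0],"delta_rot":[0,0,0]},{"hand":0.3,"translation":[0.5,4,0],"delta_rot":[0,0,0]},{"hand":0.3,"translation":[0.5,4,0],"delta_rot":[0,0,0]},{"hand":0.3,"translation":[0.4,4,0],"delta_rot":[0,0,0]},{"hand":0.3,"translation":[0,0.2,2.5],"delta_rot":[0,0,0]},{"hand":0.3,"translation":[0,0,2.5],"delta_rot":[0,0,0]},{"hand":0.3,"translation":[0,0,0],"delta_rot":[0,0,0]}]';  python3 -c "
from h import *
go(*toworld(-.12,-.045),.038,-101.7)
"
```

```text
t: 14.18
tool_pos: [0.4369, -0.318, 0.0851]
tool_rot: [-3.123, 0.319, 0.003]
contact_force: [-0.4, 0.4, 0.6]
opening: 0.0409
t 14.18 tcp [ 0.4369 -0.318   0.0851] yaw -101.7 tilt 0.18 F [-0.4  0.4  0.6] open 0.0409 q [-0.77  0.    1.93  0.    1.21  1.01]
tool cm now: [0.12 0.06 4.71]
rot deg [-0.12  0.14  0.04] cm after rot: [0.11 0.05 4.71]
```

```bash
python3 -m creep '[{"hand":0.3,"translation":[0.1,0,2],"delta_rot":[-0.1,0.1,0]},{"hand":0.3,"translation":[0,0,1.5],"delta_rot":[0,0,0]},{"hand":0.3,"translation":[0,0,0.8],"delta_rot":[0,0,0]},{"hand":0.3,"translation":[0,0,0],"delta_rot":[0,0,0]}]';  python3 -c "
from h import *
go(*toworld(-.12,-.045),.038,-101.7)
grab('8');crop('8','side',180,120,380,300,4,'s8a')
"
```

```text
t: 14.68
tool_pos: [0.4396, -0.3195, 0.0446]
tool_rot: [3.122, -0.32, 0.005]
contact_force: [-0.3, -0.4, -0.3]
opening: 0.0402
t 14.68 tcp [ 0.4396 -0.3195  0.0446] yaw -101.7 tilt 0.25 F [-0.3 -0.4 -0.3] open 0.0402 q [-0.77  0.06  1.95 -0.    1.12  1.01]
tool cm now: [-0.19 -0.04  0.65]
rot deg [ 0.14 -0.21 -0.  ] cm after rot: [-0.18 -0.04  0.66]
```

View pics/s8a.png

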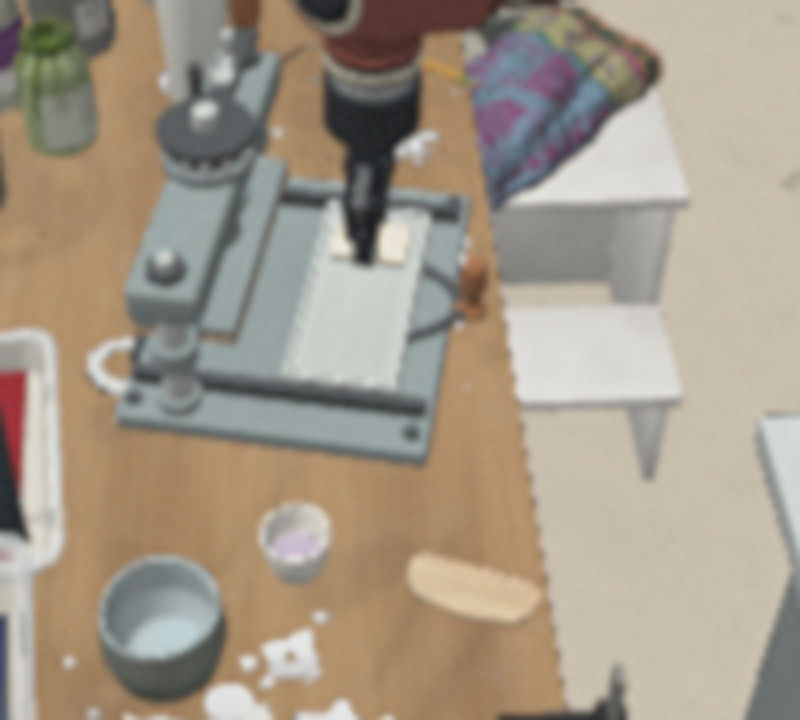

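```bash
python3 -m creep '[{"hand":0.3,"translation":[-0.1,0,0.6],"delta_rot":[0.1,-0.2,0]},{"hand":0.3,"translation":[0,0,0],"delta_rot":[0,0,0]},{"hand":0.3,"translation":[0,0,0],"delta_rot":[0,0,0]}]';  python3 -c "
from h import *
go(*toworld(-.12,-.045),.038,-101.7)
"
```

```text
t: 15.15
tool_pos: [0.4389, -0.3197, 0.039]
tool_rot: [3.124, -0.321, 0.002]
contact_force: [-0.4, -0.2, -1.6]
opening: 0.0407
t 15.15 tcp [ 0.4389 -0.3197  0.039 ] yaw -101.7 tilt 0.1 F [-0.4 -0.2 -1.6] open 0.0407 q [-0.77  0.07  1.95 -0.    1.12  1.01]
tool cm now: [-0.12 -0.07  0.1 ]
rot deg [ 0.07 -0.07 -0.03] cm after rot: [-0.12 -0.07  0.1 ]
```

```bash
python3 -m creep '[{"hand":0.3,"translation":[0,0,0.1],"delta_rot":[0,0,0]},{"hand":0.65,"translation":[0,0,0],"delta_rot":[0,0,0]},{"hand":0.65,"translation":[0,0,0],"delta_rot":[0,0,0]},{"hand":0.65,"translation":[0,0,-2],"delta_rot":[0,0,0]},{"hand":0.65,"translation":[0,0,-4],"delta_rot":[0,0,0]},{"hand":0.65,"translation":[0,0,-5],"delta_rot":[0,0,0]},{"hand":0.65,"translation":[-0.3,-5,0],"delta_rot":[0,0,0]},{"hand":0.65,"translation":[-0.3,-6,0],"delta_rot":[0,0,0]}]'; python3 -m creep '[{"hand":0.65,"translation":[-0.3,-6,0],"delta_rot":[0,0,0]},{"hand":0.65,"translation":[-0.3,-6,0],"delta_rot":[0,0,0]},{"hand":0.65,"translation":[0,0,0],"delta_rot":[0,0,-10]},{"hand":0.65,"translation":[0,0,0],"delta_rot":[0,0,-10]},{"hand":0.65,"translation":[0,0,0],"delta_rot":[0,0,-10]},{"hand":0.65,"translation":[0,0,0],"delta_rot":[0,0,-10]},{"hand":0.65,"translation":[0,0,0],"delta_rot":[0,0,-10]},{"hand":0.65,"translation":[0,0,0],"delta_rot":[0,0,-10]}]'; python3 -m creep '[{"hand":0.65,"translation":[0,0,0],"delta_rot":[0,0,-10.2]},{"hand":0.65,"translation":[0,0,0],"delta_rot":[0,0,-10.2]},{"hand":0.65,"translation":[0,0,0],"delta_rot":[0,0,-10.2]},{"hand":0.65,"translation":[0,0,0],"delta_rot":[0,0,-10.2]},{"hand":0.65,"translation":[0,0,0],"delta_rot":[0,0,0]}]';python3 -c "
from h import *
go(.588,.1925,.1,0.5)
grab('9');crop('9','side',180,120,380,380,3,'s9a')
"
```

```text
t: 16.15
tool_pos: [0.4559, -0.2104, 0.1493]
tool_rot: [3.122, -0.325, 0.006]
contact_force: [0.9, -0.6, -0.4]
opening: 0.0554
t: 17.15
tool_pos: [0.4738, -0.0918, 0.1478]
tool_rot: [2.861, 1.292, 0.001]
contact_force: [-0.2, -0.1, 0.3]
opening: 0.0556
t: 17.77
tool_pos: [0.4738, -0.0918, 0.1478]
tool_rot: [2.24, 2.2, -0.0]
contact_force: [-0.1, 0.4, -0.5]
opening: 0.0551
t 17.77 tcp [ 0.4738 -0.0918  0.1478] yaw -1.0 tilt 0.11 F [-0.1  0.4 -0.5] open 0.0551 q [-0.35 -0.22  2.03 -0.    1.34 -0.33]
tool cm now: [28.65 10.89  4.75]
rot deg [ 0.06  0.09 -1.55] cm after rot: [28.33 11.67  4.78]
```

View pics/s9a.png

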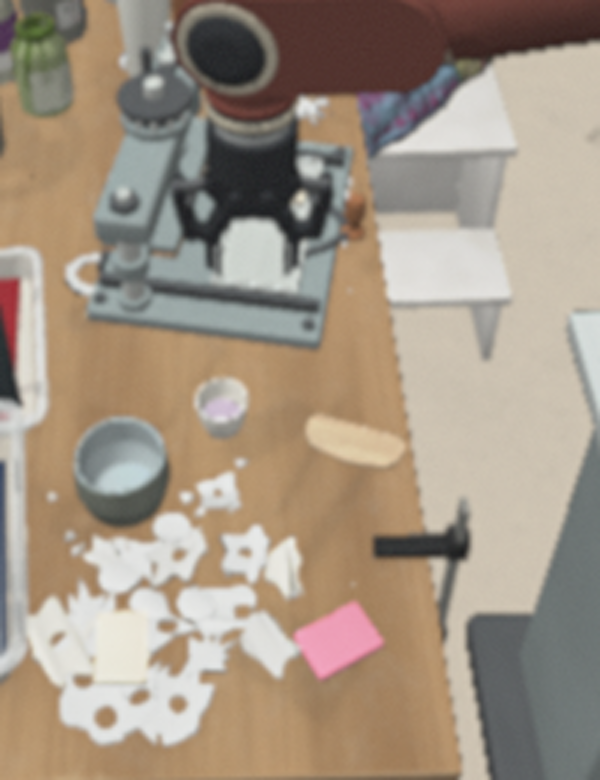

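```bash
python3 -m creep '[{"hand":0.65,"translation":[4.5,1.9,0],"delta_rot":[0,0,-1.5]},{"hand":0.65,"translation":[4.8,2,0],"delta_rot":[0,0,0]},{"hand":0.65,"translation":[4.8,2,0],"delta_rot":[0,0,0]},{"hand":0.65,"translation":[4.8,2,0],"delta_rot":[0,0,0]},{"hand":0.65,"translation":[4.8,2,0],"delta_rot":[0,0,0]},{"hand":0.65,"translation":[4.6,1.8,0],"delta_rot":[0,0,0]},{"hand":0.65,"translation":[0,0,5],"delta_rot":[0,0,0]},{"hand":0.65,"translation":[0,0,0],"delta_rot":[0,0,0]}]'; python3 -m creep '[{"hand":0.65,"translation":[0,0,5],"delta_rot":[0,0,0]},{"hand":0.65,"translation":[0,0,0],"delta_rot":[0,0,0]},{"hand":0.65,"translation":[0,0,0],"delta_rot":[0,0,0]}]';python3 -c "
from h import *
go(.588,.1925,.007,0.5)
grab('10');crop('10','side',180,260,330,380,5,'s10a');crop('10','side',180,120,380,300,4,'s10b')
"
```

```text
t: 18.88
tool_pos: [0.5855, 0.1916, 0.0924]
tool_rot: [-2.208, -2.229, 0.014]
contact_force: [-0.8, -0.4, 0.1]
opening: 0.0552
t: 19.25
tool_pos: [0.5903, 0.1914, 0.0496]
tool_rot: [2.209, 2.229, 0.002]
contact_force: [-0.6, 0.7, 0.9]
opening: 0.0553
t 19.25 tcp [0.5903 0.1914 0.0496] yaw 0.5 tilt 0.19 F [-0.6  0.7  0.9] open 0.0553 q [ 0.19  0.23  1.76 -0.    1.15  0.19]
tool cm now: [ 0.11 -0.24  4.25]
rot deg [0.18 0.06 0.01] cm after rot: [ 0.11 -0.23  4.26]
```

View pics/s10a.png

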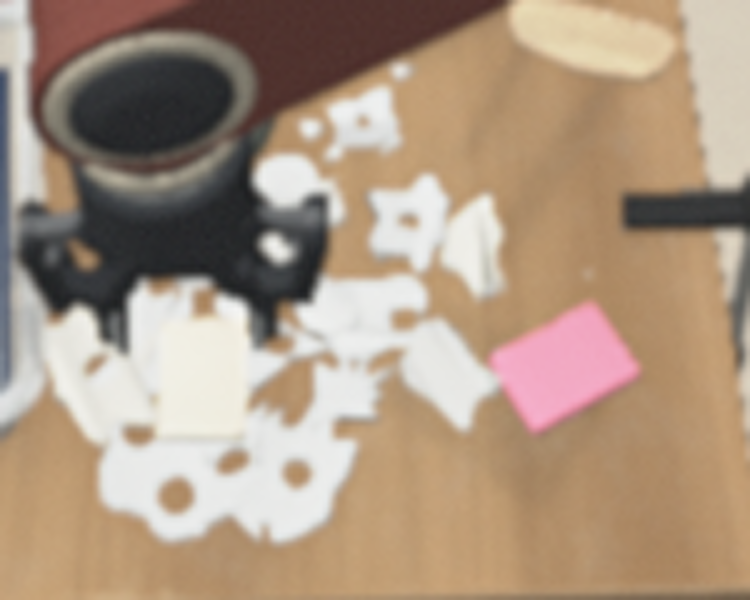

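View pics/s10b.png

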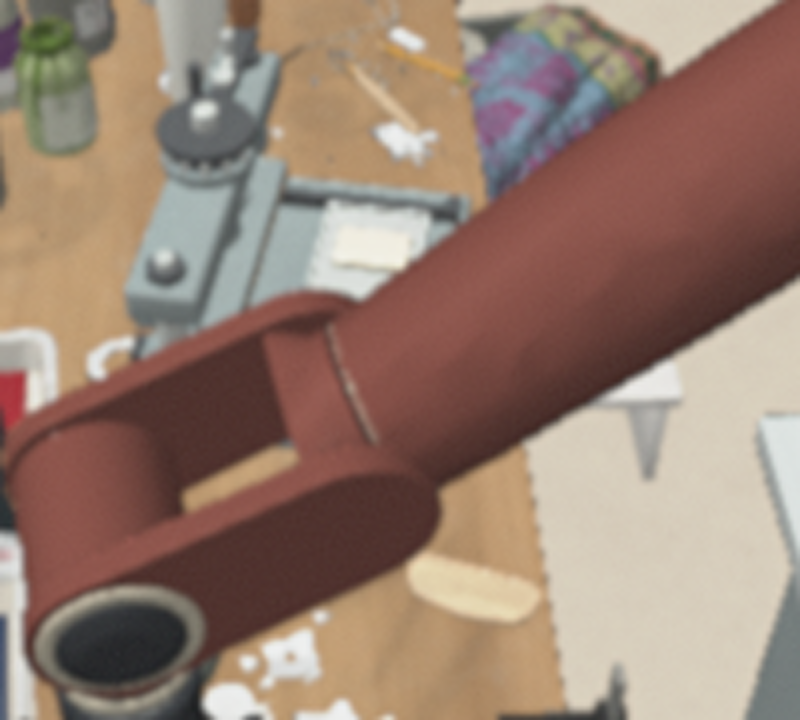

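```bash
python3 -m creep '[{"hand":0.65,"translation":[0.1,-0.25,1],"delta_rot":[0.2,0,0]},{"hand":0.65,"translation":[0,0,2],"delta_rot":[0,0,0]},{"hand":0.65,"translation":[0,0,0.8],"delta_rot":[0,0,0]},{"hand":0.65,"translation":[0,0,0],"delta_rot":[0,0,0]},{"hand":0.65,"translation":[0,0,0],"delta_rot":[0,0,0]}]';   python3 -c "
from h import *
go(.588,.1925,.007,.5)
"
```

```text
t: 19.98
tool_pos: [0.5868, 0.1926, 0.0094]
tool_rot: [-2.21, -2.232, 0.004]
contact_force: [0.3, -0.1, 0.3]
opening: 0.0556
t 19.98 tcp [0.5868 0.1926 0.0094] yaw 0.6 tilt 0.17 F [ 0.3 -0.1  0.3] open 0.0556 q [ 0.2   0.28  1.77 -0.    1.09  0.19]
tool cm now: [-0.01  0.12  0.24]
rot deg [-0.14  0.09  0.07] cm after rot: [-0.01  0.12  0.24]
```

```bash
python3 -m creep '[{"hand":0.65,"translation":[0,0.1,0.2],"delta_rot":[0,0,0]},{"hand":0.65,"translation":[0,0,0],"delta_rot":[0,0,0]},{"hand":0.3,"translation":[0,0,0],"delta_rot":[0,0,0]},{"hand":0.3,"translation":[0,0,0],"delta_rot":[0,0,0]},{"hand":0.3,"translation":[0,0,0],"delta_rot":[0,0,0]}]' 40;   python3 -m creep '[{"hand":0.3,"translation":[0,0,-2],"delta_rot":[0,0,0]},{"hand":0.3,"translation":[0,0,-5],"delta_rot":[0,0,0]},{"hand":0.3,"translation":[0,0,-6],"delta_rot":[0,0,0]},{"hand":0.3,"translation":[0,0,0],"delta_rot":[0,0,0]}]'; python3 -m creep '[{"hand":0.3,"translation":[-3.5,-1.4,0],"delta_rot":[0,0,0]},{"hand":0.3,"translation":[-4.2,-1.7,0],"delta_rot":[0,0,0]},{"hand":0.3,"translation":[-4.2,-1.7,0],"delta_rot":[0,0,0]},{"hand":0.3,"translation":[-4.2,-1.7,0],"delta_rot":[0,0,0]},{"hand":0.3,"translation":[-4.2,-1.7,0],"delta_rot":[0,0,0]},{"hand":0.3,"translation":[-4.2,-1.7,0],"delta_rot":[0,0,0]},{"hand":0.3,"translation":[-4.2,-1.7,0],"delta_rot":[0,0,0]},{"hand":0.3,"translation":[0,0,0],"delta_rot":[0,0,0]}]';python3 -c "
from h import *
go(*toworld(-.12,.045),.1,-101.7)
grab('11');crop('11','side',180,120,380,380,3,'s11a')
"
```

```text
t: 20.6
tool_pos: [0.5881, 0.1927, 0.0079]
tool_rot: [-2.21, -2.232, 0.003]
contact_force: [0.7, 1.3, 2.3]
opening: 0.0408
t: 21.1
tool_pos: [0.5921, 0.1938, 0.1459]
tool_rot: [2.205, 2.228, 0.013]
contact_force: [0.4, 0.7, -0.7]
opening: 0.0407
t: 22.1
tool_pos: [0.4734, -0.0973, 0.1377]
tool_rot: [-2.214, -2.227, 0.006]
contact_force: [1.4, 0.2, -0.1]
opening: 0.0408
t 22.1 tcp [ 0.4734 -0.0973  0.1377] yaw 0.3 tilt 0.23 F [ 1.4  0.2 -0.1] open 0.0408 q [-0.36 -0.21  2.03 -0.    1.32 -0.36]
tool cm now: [-13.32  -1.8    3.8 ]
rot deg [-8.0000e-02  2.5000e-01  1.0203e+02] cm after rot: [ 1.01 13.41  3.77]
```

View pics/s11a.png

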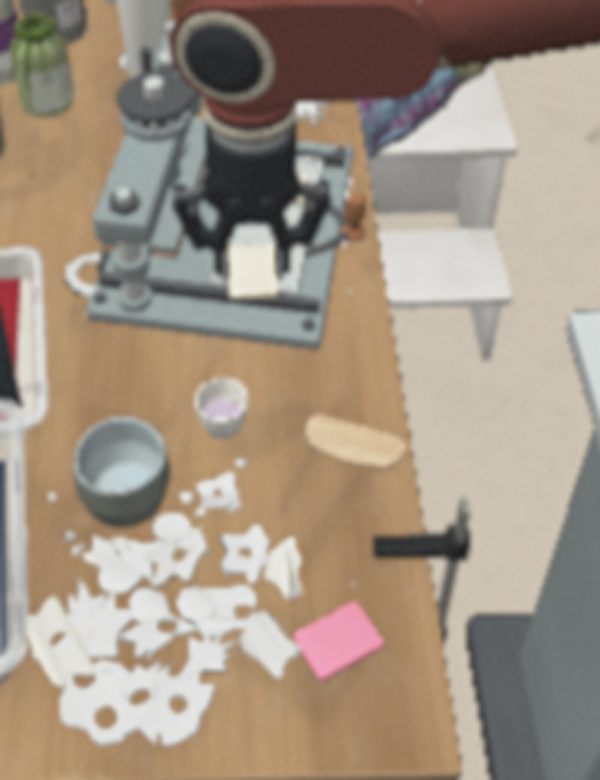

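```bash
python3 -m creep '[{"hand":0.3,"translation":[0,0,0],"delta_rot":[0,0.2,10.2]},{"hand":0.3,"translation":[0,0,0],"delta_rot":[0,0,10.2]},{"hand":0.3,"translation":[0,0,0],"delta_rot":[0,0,10.2]},{"hand":0.3,"translation":[0,0,0],"delta_rot":[0,0,10.2]},{"hand":0.3,"translation":[0,0,0],"delta_rot":[0,0,10.2]},{"hand":0.3,"translation":[0,0,0],"delta_rot":[0,0,10.2]},{"hand":0.3,"translation":[0,0,0],"delta_rot":[0,0,10.2]},{"hand":0.3,"translation":[0,0,0],"delta_rot":[0,0,10.2]}]';  python3 -m creep '[{"hand":0.3,"translation":[0,0,0],"delta_rot":[0,0,10.2]},{"hand":0.3,"translation":[0,0,0],"delta_rot":[0,0,10.2]},{"hand":0.3,"translation":[0.3,4,0],"delta_rot":[0,0,0]},{"hand":0.3,"translation":[0.3,5,0],"delta_rot":[0,0,0]},{"hand":0.3,"translation":[0.4,4.4,0],"delta_rot":[0,0,0]},{"hand":0.3,"translation":[0,0,2.5],"delta_rot":[0,0,0]},{"hand":0.3,"translation":[0,0,3],"delta_rot":[0,0,0]},{"hand":0.3,"translation":[0,0,0],"delta_rot":[0,0,0]}]';python3 -c "
from h import *
go(*toworld(-.12,.045),.038,-101.7)
"
```

```text
t: 23.2
tool_pos: [0.475, -0.094, 0.1378]
tool_rot: [-3.13, -0.24, 0.004]
contact_force: [0.5, -0.3, -0.4]
opening: 0.0409
t: 24.2
tool_pos: [0.4564, -0.2263, 0.0799]
tool_rot: [-3.121, 0.31, 0.013]
contact_force: [0.4, 0.4, -0.1]
opening: 0.041
t 24.2 tcp [ 0.4564 -0.2263  0.0799] yaw -101.3 tilt 0.56 F [ 0.4  0.4 -0.1] open 0.041 q [-0.61 -0.06  2.01  0.    1.21  1.16]
tool cm now: [0.09 0.45 4.19]
rot deg [-0.25  0.5   0.36] cm after rot: [0.06 0.43 4.19]
```

```bash
python3 -m creep '[{"hand":0.3,"translation":[0.05,0.3,1.5],"delta_rot":[-0.2,0.5,0.3]},{"hand":0.3,"translation":[0,0,1.5],"delta_rot":[0,0,0]},{"hand":0.3,"translation":[0,0,0.7],"delta_rot":[0,0,0]},{"hand":0.3,"translation":[0,0,0],"delta_rot":[0,0,0]},{"hand":0.3,"translation":[0,0,0],"delta_rot":[0,0,0]}]';  python3 -c "
from h import *
go(*toworld(-.12,.045),.038,-101.7)
"
```

```text
t: 24.82
tool_pos: [0.4584, -0.2318, 0.0464]
tool_rot: [3.122, -0.32, 0.01]
contact_force: [0.2, 0.8, -0.6]
opening: 0.0409
t 24.82 tcp [ 0.4584 -0.2318  0.0464] yaw -101.7 tilt 0.42 F [ 0.2  0.8 -0.6] open 0.0409 q [-0.61 -0.01  2.02  0.    1.12  1.16]
tool cm now: [-0.25 -0.08  0.84]
rot deg [ 0.14 -0.39 -0.02] cm after rot: [-0.25 -0.07  0.84]
```

```bash
python3 -m creep '[{"hand":0.3,"translation":[-0.1,0,0.7],"delta_rot":[0.1,-0.3,0]},{"hand":0.3,"translation":[0,0,0.1],"delta_rot":[0,0,0]},{"hand":0.3,"translation":[0,0,0],"delta_rot":[0,0,0]},{"hand":0.3,"translation":[0,0,0],"delta_rot":[0,0,0]}]';  python3 -c "
from h import *
go(*toworld(-.12,.045),.038,-101.7)
"
```

```text
t: 25.32
tool_pos: [0.4569, -0.2315, 0.0379]
tool_rot: [3.125, -0.321, 0.001]
contact_force: [-0.8, 0.3, 1.4]
opening: 0.0407
t 25.32 tcp [ 0.4569 -0.2315  0.0379] yaw -101.7 tilt 0.04 F [-0.8  0.3  1.4] open 0.0407 q [-0.61  0.    2.02 -0.    1.11  1.16]
tool cm now: [-0.1  -0.07 -0.01]
rot deg [ 0.02 -0.04 -0.03] cm after rot: [-0.1  -0.07 -0.01]
```

```bash
python3 -m creep '[{"hand":0.65,"translation":[0,0,0],"delta_rot":[0,0,0]},{"hand":0.65,"translation":[0,0,0],"delta_rot":[0,0,0]},{"hand":0.65,"translation":[0,0,-2],"delta_rot":[0,0,0]},{"hand":0.65,"translation":[0,0,-4],"delta_rot":[0,0,0]},{"hand":0.65,"translation":[-4,1.5,-4],"delta_rot":[0,0,0]},{"hand":0.65,"translation":[-4.5,2.5,0],"delta_rot":[0,0,0]},{"hand":0.65,"translation":[0,0,0],"delta_rot":[0,0,0]}]';  python3 -c "
from h import *
go(*toworld(-.21,0),.055,-101.7)
grab('12');crop('12','side',190,120,340,240,5,'s12a')
"
```

```text
t: 26.2
tool_pos: [0.3639, -0.254, 0.1381]
tool_rot: [3.123, -0.326, 0.003]
contact_force: [0.8, -0.4, -0.3]
opening: 0.0554
t 26.2 tcp [ 0.3639 -0.254   0.1381] yaw -101.9 tilt 0.12 F [ 0.8 -0.4 -0.3] open 0.0554 q [-0.78 -0.32  2.12 -0.    1.34  1.  ]
tool cm now: [-0.45  0.33  8.31]
rot deg [ 0.07 -0.1  -0.22] cm after rot: [-0.44  0.34  8.31]
```

View pics/s12a.png

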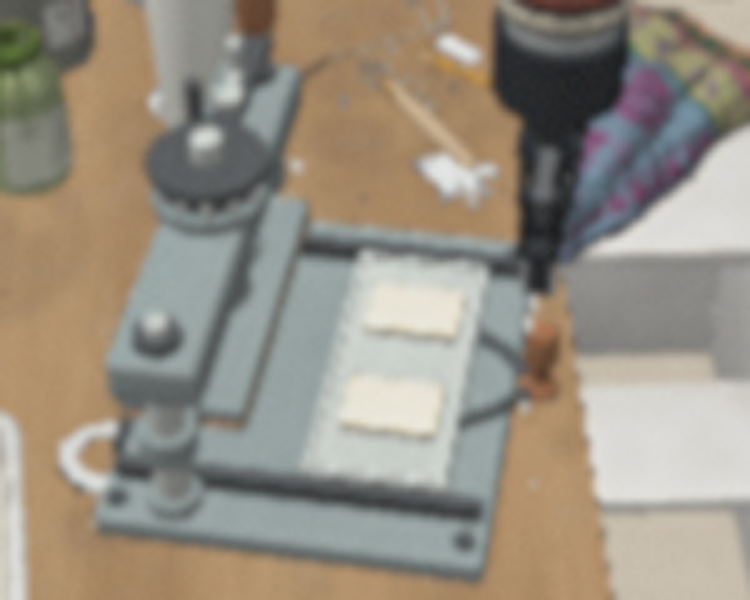

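```bash
python3 - <<'E'
from h import *
np.set_printoptions(precision=3,suppress=True)
f=lambda x,y:(190+x/5-.4,120+y/5-.4)
for c in ([(372,283),(467,288),(460,336),(363,329)],[(348,376),(443,381),(437,433),(338,428)]):
    p=topress(plane('side',[f(*q) for q in c],.038)); print(p.mean(0))
p=topress(plane('side',[f(*q) for q in [(362,252),(490,264),(446,484),(304,470)]],.0335)); print(p.mean(0),p)
E
```

```text
[-0.121 -0.043  0.038]
[-0.12   0.047  0.038]
[-0.119  0.003  0.034] [[-0.076 -0.099  0.034]
 [-0.163 -0.101  0.033]
 [-0.163  0.104  0.033]
 [-0.076  0.107  0.033]]
```

```bash
python3 -m creep '[{"hand":0.6,"translation":[-0.4,0.3,2],"delta_rot":[0,0,0]},{"hand":0.6,"translation":[0,0,3],"delta_rot":[0,0,0]},{"hand":0.6,"translation":[0,0,3],"delta_rot":[0,0,0]},{"hand":0.6,"translation":[0,0,0],"delta_rot":[0,0,0]},{"hand":0.1,"translation":[0,0,0],"delta_rot":[0,0,0]},{"hand":0.1,"translation":[0,0,0],"delta_rot":[0,0,0]},{"hand":0.1,"translation":[0,0,0],"delta_rot":[0,0,0]}]' 50;  python3 -c "
from h import *
go(*toworld(-.09,0),.058,-101.7)
"
```

```text
t: 27.18
tool_pos: [0.3622, -0.2567, 0.0595]
tool_rot: [3.122, -0.32, 0.006]
contact_force: [0.5, -2.0, 1.6]
opening: 0.021
t 27.18 tcp [ 0.3622 -0.2567  0.0595] yaw -101.7 tilt 0.28 F [ 0.5 -2.   1.6] open 0.021 q [-0.78 -0.21  2.18 -0.    1.17  0.99]
tool cm now: [11.66  0.03  0.2 ]
rot deg [ 0.16 -0.23 -0.02] cm after rot: [11.67  0.04  0.15]
```

```bash
python3 -m creep '[{"hand":0.1,"translation":[0.6,0,0],"delta_rot":[0,0,0]},{"hand":0.1,"translation":[1.1,0,0],"delta_rot":[0,0,0]},{"hand":0.1,"translation":[1.3,0,0],"delta_rot":[0,0,0]},{"hand":0.1,"translation":[1.3,0,0],"delta_rot":[0,0,0]},{"hand":0.1,"translation":[1.3,0,0],"delta_rot":[0,0,0]},{"hand":0.1,"translation":[1.3,0,0],"delta_rot":[0,0,0]},{"hand":0.1,"translation":[1.3,0,0],"delta_rot":[0,0,0]},{"hand":0.1,"translation":[1.2,0,0],"delta_rot":[0,0,0]}]' ; python3 -m creep '[{"hand":0.1,"translation":[0.9,0,0],"delta_rot":[0,0,0]},{"hand":0.1,"translation":[0.7,0,0],"delta_rot":[0,0,0]},{"hand":0.1,"translation":[0.5,0,0],"delta_rot":[0,0,0]},{"hand":0.1,"translation":[0.2,0,0],"delta_rot":[0,0,0]},{"hand":0.1,"translation":[0,0,0],"delta_rot":[0,0,0]}]' ; python3 -c "
from h import *
go(*toworld(-.09,0),.058,-101.7)
"
```

```text
t: 28.18
tool_pos: [0.4541, -0.2758, 0.0595]
tool_rot: [3.123, -0.321, 0.003]
contact_force: [-2.3, -1.5, 5.4]
opening: 0.0211
t: 28.8
tool_pos: [0.4767, -0.2805, 0.0596]
tool_rot: [3.123, -0.321, 0.005]
contact_force: [-0.6, -3.1, 4.6]
opening: 0.0213
t 28.8 tcp [ 0.4767 -0.2805  0.0596] yaw -101.7 tilt 0.23 F [-0.6 -3.1  4.6] open 0.0213 q [-0.67  0.06  1.92 -0.    1.15  1.11]
tool cm now: [-0.03  0.03  0.16]
rot deg [ 0.13 -0.19 -0.03] cm after rot: [-0.03  0.03  0.16]
```

```bash
python3 -m creep '[{"hand":0.1,"translation":[0.3,0,0],"delta_rot":[0,0,0]},{"hand":0.1,"translation":[0.2,0,0],"delta_rot":[0,0,0]},{"hand":0.1,"translation":[0,0,0],"delta_rot":[0,0,0]},{"hand":0.1,"translation":[0,0,0],"delta_rot":[0,0,0]}]'; python3 -c "
from h import *
go(*toworld(-.09,0),.058,-101.7)
"
```

```text
t: 29.3
tool_pos: [0.4775, -0.2806, 0.0595]
tool_rot: [3.125, -0.32, -0.013]
contact_force: [-18.0, 1.1, 17.2]
opening: 0.0213
t 29.3 tcp [ 0.4775 -0.2806  0.0595] yaw -101.7 tilt 0.48 F [-18.    1.1  17.2] open 0.0213 q [-0.66  0.07  1.91 -0.01  1.16  1.11]
tool cm now: [-0.1   0.03  0.15]
rot deg [0.08 0.48 0.01] cm after rot: [-0.11  0.03  0.15]
```

```bash
python3 -m creep '[{"hand":0.1,"translation":[-0.3,0,0],"delta_rot":[0,0,0]},{"hand":0.5,"translation":[0,0,0],"delta_rot":[0,0,0]},{"hand":0.5,"translation":[0,0,0],"delta_rot":[0,0,0]},{"hand":0.5,"translation":[-0.5,0,-3],"delta_rot":[0,0,0]},{"hand":0.5,"translation":[-2,0,-4],"delta_rot":[0,0,0]},{"hand":0.5,"translation":[-4,-2,-4],"delta_rot":[0,0,0]},{"hand":0.5,"translation":[-4,-4,-4],"delta_rot":[0,0,0]},{"hand":0.5,"translation":[0,0,0],"delta_rot":[0,0,0]}]'; python3 -c "
from h import *
go(*toworld(0,-.13),.29,-11.7)
np.set_printoptions(precision=3,suppress=True)
grab('13');crop('13','side',190,60,340,220,5,'s13a');crop('13','top',230,90,400,240,5,'t13a')
D=np.load('pics/top1.npy');print(dep('top',[(368,122),(363,128),(360,140),(357,147)],D))
D=np.load('pics/side1.npy');print(dep('side',[(228,112),(228,118),(228,130),(226,140)],D))
"
```

```text
t: 30.3
tool_pos: [0.3907, -0.2034, 0.2081]
tool_rot: [3.121, -0.318, 0.014]
contact_force: [0.6, 0.0, -0.4]
opening: 0.0427
t 30.3 tcp [ 0.3907 -0.2034  0.2081] yaw -101.6 tilt 0.56 F [ 0.6  0.  -0.4] open 0.0427 q [-0.65 -0.4   2.06  0.    1.47  1.12]
tool cm now: [19.01 18.89 -7.95]
rot deg [  0.57  -0.25 -89.92] cm after rot: [-18.84  18.96  -8.19]
[[ 0.605 -0.602  0.118]
 [ 0.61  -0.597  0.077]
 [ 0.566 -0.556  0.086]
 [ 0.568 -0.559  0.034]]
[[ 0.586 -0.603  0.126]
 [ 0.584 -0.547  0.136]
 [ 0.587 -0.55   0.084]
 [ 0.598 -0.552  0.038]]
```

View pics/s13a.png

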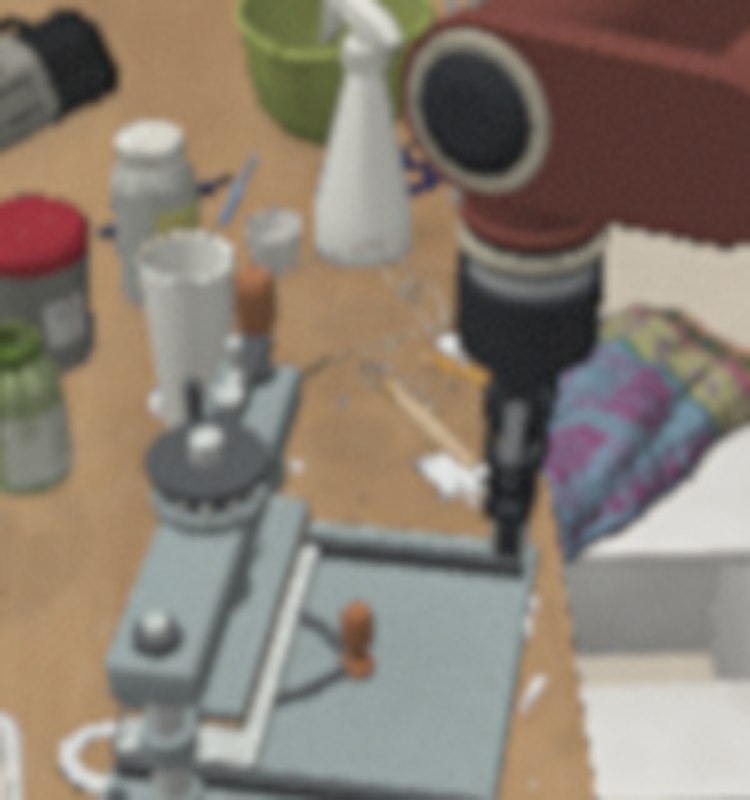

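View pics/t13a.png

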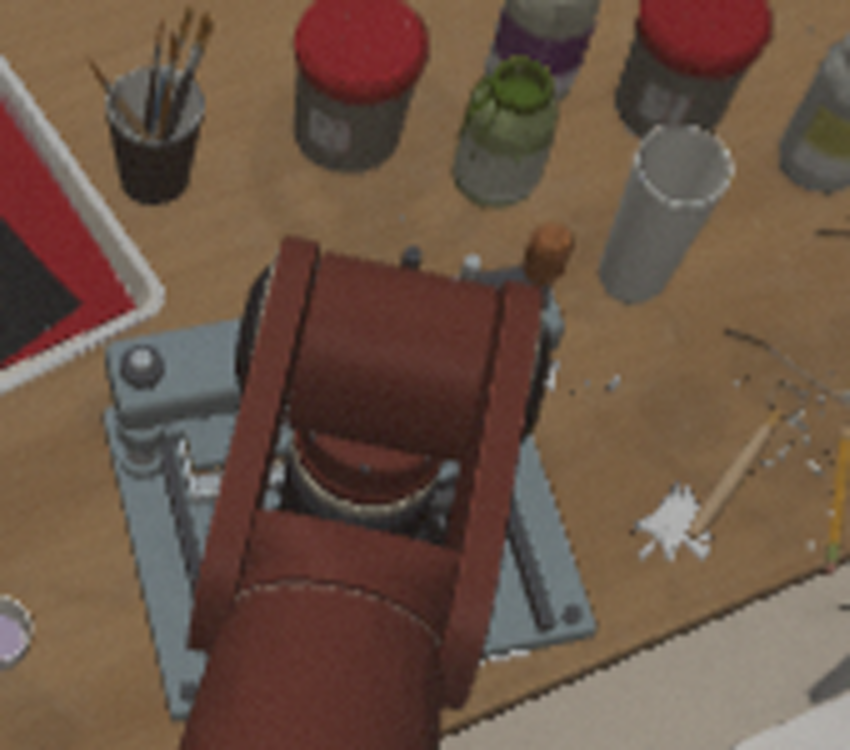

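```bash
python3 -m creep '[{"hand":0.5,"translation":[0,0,-4],"delta_rot":[0.5,-0.2,-10]},{"hand":0.5,"translation":[0,0,-4],"delta_rot":[0,0,-10]},{"hand":0.5,"translation":[0,0,0],"delta_rot":[0,0,-10]},{"hand":0.5,"translation":[0,0,0],"delta_rot":[0,0,-10]},{"hand":0.5,"translation":[0,0,0],"delta_rot":[0,0,-10]},{"hand":0.5,"translation":[0,0,0],"delta_rot":[0,0,-10]},{"hand":0.5,"translation":[0,0,0],"delta_rot":[0,0,-10]},{"hand":0.5,"translation":[0,0,0],"delta_rot":[0,0,-10]}]'; python3 -m creep '[{"hand":0.5,"translation":[0,0,0],"delta_rot":[0,0,-10]},{"hand":0.5,"translation":[-4.5,4.5,0],"delta_rot":[0,0,0]},{"hand":0.5,"translation":[-4.5,4.5,0],"delta_rot":[0,0,0]},{"hand":0.5,"translation":[-4.5,4.5,0],"delta_rot":[0,0,0]},{"hand":0.5,"translation":[-4.5,4.5,0],"delta_rot":[0,0,0]},{"hand":0.5,"translation":[0,0,0],"delta_rot":[0,0,0]},{"hand":0.5,"translation":[0,0,0],"delta_rot":[0,0,0]}]'; python3 -c "
from h import *
go(*toworld(0,-.13),.205,-11.7)
np.set_printoptions(precision=3,suppress=True)
grab('14');crop('14','side',190,60,340,220,5,'s14a')
"
```

```text
t: 31.4
tool_pos: [0.3901, -0.2049, 0.2811]
tool_rot: [-2.585, -1.762, -0.003]
contact_force: [0.3, -0.2, 0.6]
opening: 0.0428
t: 32.28
tool_pos: [0.5269, -0.4136, 0.2783]
tool_rot: [-2.427, -1.974, -0.006]
contact_force: [-0.3, 1.1, -0.6]
opening: 0.0425
t 32.27 tcp [ 0.5269 -0.4136  0.2783] yaw -11.7 tilt 0.78 F [-0.3  1.1 -0.6] open 0.0425 q [-0.78  0.14  1.45  0.01  1.56 -0.57]
tool cm now: [-1.1   1.41  7.31]
rot deg [-0.45 -0.64 -0.05] cm after rot: [-1.02  1.35  7.33]
```

View pics/s14a.png

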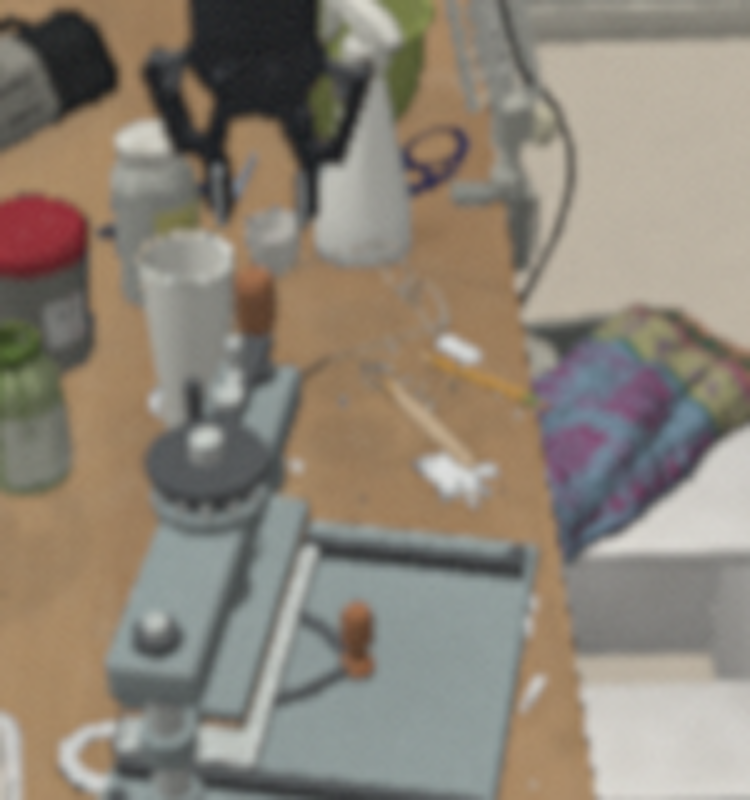

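```bash
python3 -m creep '[{"hand":0.5,"translation":[-1.0,1.35,1.5],"delta_rot":[-0.4,-0.6,0]},{"hand":0.5,"translation":[0,0,1.5],"delta_rot":[0,0,0]},{"hand":0.5,"translation":[0,0,0],"delta_rot":[0,0,0]},{"hand":0.5,"translation":[0,0,0],"delta_rot":[0,0,0]}]'; python3 -c "
from h import *
go(*toworld(0,-.13),.203,-11.7)
grab('15');crop('15','side',190,60,340,180,5,'s15a')
"
```

```text
t: 32.88
tool_pos: [0.5381, -0.4254, 0.2523]
tool_rot: [2.433, 1.98, 0.001]
contact_force: [-0.3, 0.2, 0.7]
opening: 0.0425
t 32.88 tcp [ 0.5381 -0.4254  0.2523] yaw -11.7 tilt 0.27 F [-0.3  0.2  0.7] open 0.0425 q [-0.78  0.18  1.45 -0.    1.5  -0.57]
tool cm now: [-0.07 -0.    4.93]
rot deg [ 0.23  0.15 -0.01] cm after rot: [-0.08  0.02  4.93]
```

View pics/s15a.png

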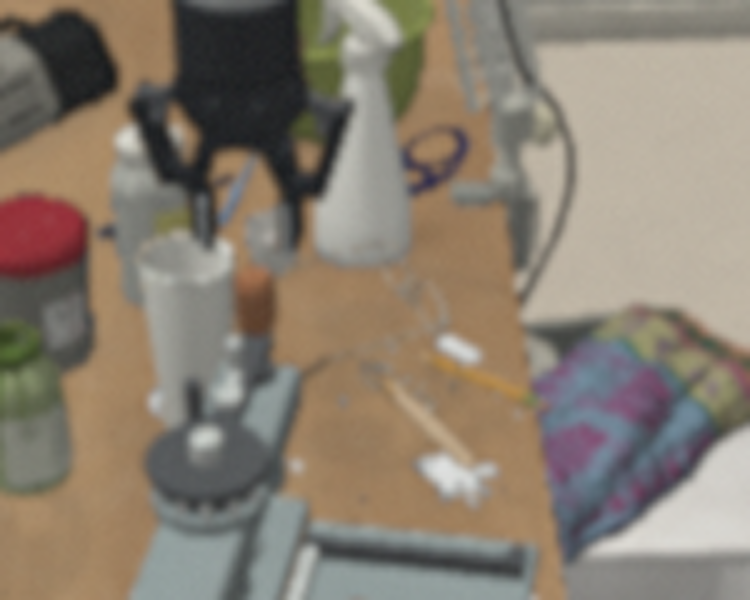

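```bash
python3 -m creep '[{"hand":0.5,"translation":[0,0,2],"delta_rot":[0.2,0.1,0]},{"hand":0.5,"translation":[0,0,2],"delta_rot":[0,0,0]},{"hand":0.5,"translation":[0,0,0.6],"delta_rot":[0,0,0]},{"hand":0.5,"translation":[0,0,0],"delta_rot":[0,0,0]},{"hand":0.4,"translation":[0,0,0],"delta_rot":[0,0,0]},{"hand":0.4,"translation":[0,0,0],"delta_rot":[0,0,0]}]' 20; python3 -c "
from h import *
go(*toworld(0,-.13),.203,-11.7)
"
```

```text
t: 33.72
tool_pos: [0.5388, -0.4263, 0.2067]
tool_rot: [2.435, 1.982, -0.0]
contact_force: [0.0, 0.3, -0.1]
opening: 0.034
t 33.73 tcp [ 0.5388 -0.4263  0.2067] yaw -11.7 tilt 0.12 F [ 0.   0.3 -0.1] open 0.034 q [-0.78  0.21  1.49 -0.    1.43 -0.57]
tool cm now: [-0.01 -0.06  0.37]
rot deg [ 0.08  0.09 -0.02] cm after rot: [-0.01 -0.06  0.37]
```

```bash
python3 -m creep '[{"hand":0.4,"translation":[0.084,-1.472,0.1],"delta_rot":[0,0,6.5]},{"hand":0.4,"translation":[0.084,-1.472,0],"delta_rot":[0,0,6.5]},{"hand":0.4,"translation":[0.084,-1.472,0],"delta_rot":[0,0,6.5]},{"hand":0.4,"translation":[0.084,-1.472,0],"delta_rot":[0,0,6.5]},{"hand":0.4,"translation":[0.084,-1.472,0],"delta_rot":[0,0,6.5]},{"hand":0.4,"translation":[0.084,-1.472,0],"delta_rot":[0,0,6.5]},{"hand":0.4,"translation":[0.084,-1.472,0],"delta_rot":[0,0,6.5]},{"hand":0.4,"translation":[0.084,-1.472,0],"delta_rot":[0,0,6.5]}]'; cat >> h.py <<'E'
def lev():
    o=ctrl.get_obs();p=topress(o['tool_pos'])[0];M=R.from_rotvec(o['tool_rot']).as_matrix()
    yaw=np.degrees(np.arctan2(M[1,1],M[0,1]))
    print('t',round(o['t'],2),'press',p.round(4),'r',np.hypot(p[0],p[1]).round(4),'lever deg',np.degrees(np.arctan2(-p[0],-p[1])).round(1),'tool-lever deg',round(-11.7-yaw,1),'tilt',np.degrees(np.arccos(-M[2,2])).round(2),'Ftool',(M.T@o['contact_force']).round(1),'open',round(o['opening'],4),'q',o['q'].round(2))
E
python3 -c "
from h import *
lev()"
```

```text
t: 34.72
tool_pos: [0.4482, -0.3564, 0.2056]
tool_rot: [3.058, 0.707, 0.001]
contact_force: [-0.0, -0.4, -0.6]
opening: 0.0343
t 34.73 press [-0.1022 -0.0798  0.2056] r 0.1297 lever deg 52.0 tool-lever deg 52.3 tilt 0.15 Ftool [-0.2  0.4  0.6] open 0.0343 q [-0.8  -0.05  1.77 -0.    1.42  0.32]
```

```bash
python3 -m creep '[{"hand":0.4,"translation":[0.084,-1.472,0],"delta_rot":[0,0,6.5]},{"hand":0.4,"translation":[0.084,-1.472,0],"delta_rot":[0,0,6.5]},{"hand":0.4,"translation":[0.084,-1.472,0],"delta_rot":[0,0,6.5]},{"hand":0.4,"translation":[0.084,-1.472,0],"delta_rot":[0,0,6.5]},{"hand":0.4,"translation":[0,-0.5,0],"delta_rot":[0,0,0]},{"hand":0.4,"translation":[0,0,0],"delta_rot":[0,0,0]}]'; 
python3 -c "
from h import *
lev();grab('16');crop('16','side',170,90,320,210,5,'s16a');crop('16','top',230,90,400,240,5,'t16a')"
```

```text
t: 35.48
tool_pos: [0.4348, -0.2972, 0.2055]
tool_rot: [3.133, 0.01, 0.002]
contact_force: [-0.7, -10.5, -3.8]
opening: 0.0346
t 35.48 press [-0.1274 -0.0245  0.2055] r 0.1297 lever deg 79.1 tool-lever deg 77.9 tilt 0.51 Ftool [-0.7 10.4  3.9] open 0.0346 q [-0.74 -0.17  1.88 -0.01  1.42  0.83]
```

View pics/s16a.png

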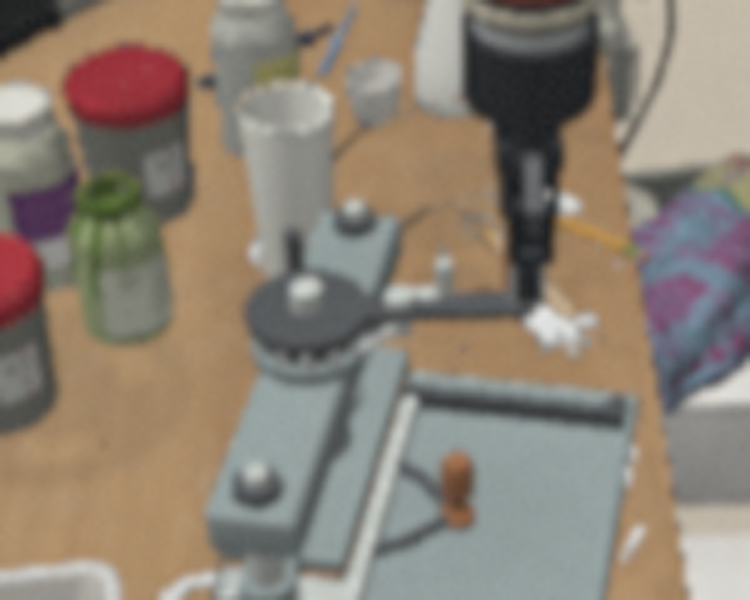

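View pics/t16a.png

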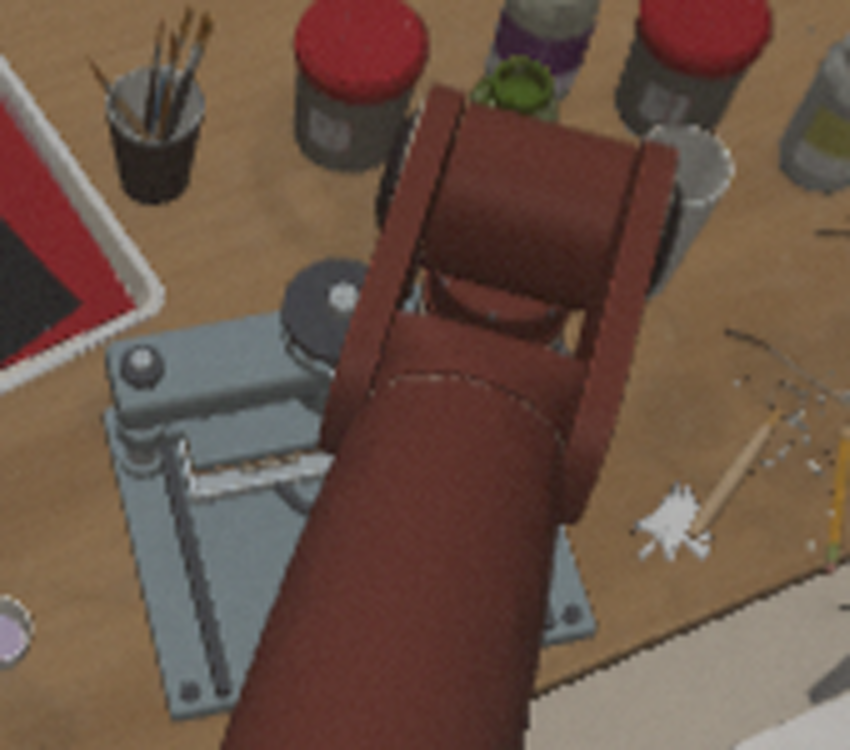

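```bash
cat >> h.py <<'E'
def levpt(r,t,th=1.35):
    u=np.array([-np.sin(th),-np.cos(th)]);tt=np.array([-np.cos(th),np.sin(th)])
    return toworld(*(r*u+t*tt))
def inlev(P,th=1.35):
    p=topress(P)[:,:2];u=np.array([-np.sin(th),-np.cos(th)]);tt=np.array([-np.cos(th),np.sin(th)]);return np.c_[p@u,p@tt]
E
python3 -c "
from h import *
f=lambda x,y:[(170+x/5-.4,90+y/5-.4)]
for nm,q,z in(('pintop',(444,257),.21),('pinbase',(444,290),.188),('pivot',(405,296),.19),('hub',(306,290),.198)): print(nm,inlev(plane('side',f(*q),z)).round(4))
go(*levpt(.13,0),.29,-11.7-77.3)"
```

```text
pintop [[ 0.083  -0.0053]]
pinbase [[ 0.0825 -0.0023]]
pivot [[0.0591 0.0047]]
hub [[0.0008 0.0058]]
t 35.58 tcp [ 0.4348 -0.2972  0.2055] yaw -89.7 tilt 0.46 F [-0.3 -9.3 -2.4] open 0.0342 q [-0.74 -0.17  1.88 -0.01  1.42  0.83]
tool cm now: [-0.02  0.47 -8.44]
rot deg [ 0.46 -0.05 -0.67] cm after rot: [-0.03  0.4  -8.45]
```

```bash
python3 -m creep '[{"hand":0.4,"translation":[0,0.4,0],"delta_rot":[0,0,0]},{"hand":0.47,"translation":[0,0,-3],"delta_rot":[0.4,0,-0.6]},{"hand":0.47,"translation":[0,0,-3],"delta_rot":[0,0,0]},{"hand":0.47,"translation":[2.4,0,0],"delta_rot":[0,0,0]},{"hand":0.47,"translation":[2.4,0,0],"delta_rot":[0,0,0]},{"hand":0.47,"translation":[0,0.3,0],"delta_rot":[0,0,0]},{"hand":0.47,"translation":[0,0,0],"delta_rot":[0,0,0]}]'; 
python3 -c "
from h import *
go(*levpt(.082,-.004),.200,-11.7-77.3);o=ctrl.get_obs();print(inlev(o['tool_pos']));grab('17');crop('17','side',170,90,320,210,5,'s17a')"
```

```text
t: 36.45
tool_pos: [0.4825, -0.3008, 0.2645]
tool_rot: [-3.135, -0.025, 0.001]
contact_force: [0.4, -0.7, -0.2]
opening: 0.04
t 36.45 tcp [ 0.4825 -0.3008  0.2645] yaw -89.1 tilt 0.39 F [ 0.4 -0.7 -0.2] open 0.04 q [-0.69 -0.09  1.71  0.    1.52  0.86]
tool cm now: [0.01 0.4  6.45]
rot deg [-0.38  0.03 -0.1 ] cm after rot: [0.   0.35 6.45]
[[ 0.08201027 -0.00047488]]
```

View pics/s17a.png

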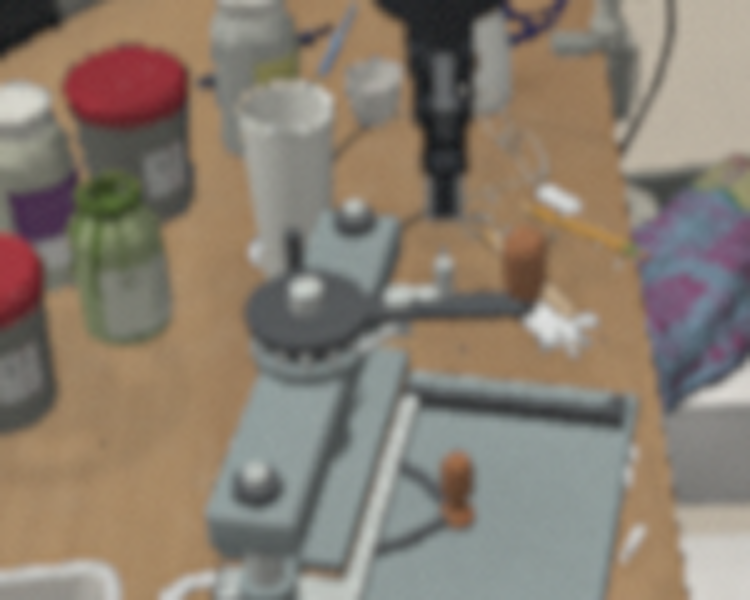

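```bash
python3 -c "
from h import *
f=lambda x,y:[(170+x/5-.4,90+y/5-.4)]
for nm,q,z in(('pintop',(444,258),.21),('knobtop',(525,237),.23),('knobmid',(523,265),.209)): print(nm,inlev(plane('side',f(*q),z)).round(4))"
```

```text
pintop [[ 0.0829 -0.0043]]
knobtop [[0.1298 0.0056]]
knobmid [[0.129  0.0042]]
```

```bash
python3 -m creep '[{"hand":0.47,"translation":[0,0.4,2.5],"delta_rot":[-0.3,0,0]},{"hand":0.47,"translation":[0,0,2],"delta_rot":[0,0,0]},{"hand":0.47,"translation":[0,0,0],"delta_rot":[0,0,0]}]'; 
python3 -c "
from h import *
go(*levpt(.082,-.005),.199,-11.7-77.3);o=ctrl.get_obs();print(inlev(o['tool_pos']));grab('18');crop('18','side',170,90,320,210,5,'s18a')"
```

```text
t: 36.92
tool_pos: [0.4815, -0.3036, 0.2169]
tool_rot: [-3.137, -0.024, 0.006]
contact_force: [0.6, 0.2, -0.5]
opening: 0.0405
t 36.92 tcp [ 0.4815 -0.3036  0.2169] yaw -89.1 tilt 0.33 F [ 0.6  0.2 -0.5] open 0.0405 q [-0.69 -0.06  1.76  0.    1.44  0.86]
tool cm now: [0.11 0.19 1.79]
rot deg [-0.25  0.21 -0.14] cm after rot: [0.1  0.18 1.79]
[[ 0.08301994 -0.00320802]]
```

View pics/s18a.png

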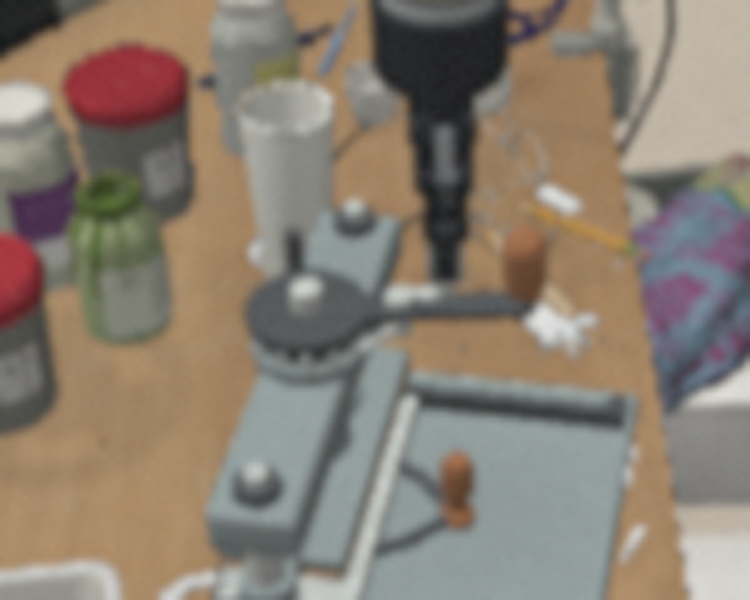

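Descend around the pin, then push it clockwise (tool −y).

```bash
python3 -m creep '[{"hand":0.47,"translation":[0.1,0.2,0.8],"delta_rot":[-0.2,0.2,0]},{"hand":0.47,"translation":[0,0,0.8],"delta_rot":[0,0,0]},{"hand":0.47,"translation":[0,0,0],"delta_rot":[0,0,0]},{"hand":0.47,"translation":[0,0,0],"delta_rot":[0,0,0]}]'; 
python3 -c "
from h import *
go(*levpt(.081,.026),.199,-11.7-77.3);o=ctrl.get_obs();print(inlev(o['tool_pos']))"
```

```text
t: 37.52
tool_pos: [0.4841, -0.3065, 0.2036]
tool_rot: [3.139, 0.024, 0.005]
contact_force: [0.6, 0.8, -0.4]
opening: 0.0402
t 37.52 tcp [ 0.4841 -0.3065  0.2036] yaw -89.1 tilt 0.24 F [ 0.6  0.8 -0.4] open 0.0402 q [-0.69 -0.05  1.77  0.    1.41  0.86]
tool cm now: [-0.05 -3.22  0.45]
rot deg [ 0.14 -0.2  -0.12] cm after rot: [-0.04 -3.22  0.46]
[[ 0.08056326 -0.00618392]]
```

```bash
python3 -m creep '[{"hand":0.47,"translation":[0,-0.4,0.3],"delta_rot":[0,0,0]},{"hand":0.47,"translation":[0,-0.4,0],"delta_rot":[0,0,0]},{"hand":0.47,"translation":[0,-0.4,0],"delta_rot":[0,0,0]},{"hand":0.47,"translation":[0,-0.4,0],"delta_rot":[0,0,0]}]'; python3 -m creep '[{"hand":0.47,"translation":[0,-0.4,0],"delta_rot":[0,0,0]},{"hand":0.47,"translation":[0,-0.4,0],"delta_rot":[0,0,0]},{"hand":0.47,"translation":[0,0,0],"delta_rot":[0,0,0]}]';python3 -c "
from h import *
go(*levpt(.081,.026),.199,-11.7-77.3);o=ctrl.get_obs();print(inlev(o['tool_pos']))"
```

```text
t: 38.02
tool_pos: [0.4838, -0.2902, 0.2007]
tool_rot: [3.139, 0.024, 0.006]
contact_force: [0.1, -0.7, -0.1]
opening: 0.0404
t: 38.4
tool_pos: [0.4832, -0.2828, 0.2006]
tool_rot: [3.138, 0.024, 0.004]
contact_force: [-2.0, -3.0, 0.9]
opening: 0.0402
t 38.4 tcp [ 0.4832 -0.2828  0.2006] yaw -89.1 tilt 0.24 F [-2.  -3.   0.9] open 0.0402 q [-0.66 -0.08  1.81 -0.    1.41  0.89]
tool cm now: [-0.   -0.85  0.16]
rot deg [ 0.2  -0.15 -0.14] cm after rot: [ 0.   -0.85  0.16]
[[0.08100821 0.01749981]]
```

```bash
python3 -m creep '[{"hand":0.47,"translation":[0,-0.3,0],"delta_rot":[0,0,0]},{"hand":0.47,"translation":[0,-0.3,0],"delta_rot":[0,0,0]},{"hand":0.47,"translation":[0,0,0],"delta_rot":[0,0,0]}]'; python3 -m creep '[{"hand":0.47,"translation":[0,-0.3,0],"delta_rot":[0,0,0]},{"hand":0.47,"translation":[0,-0.3,0],"delta_rot":[0,0,0]},{"hand":0.47,"translation":[0,0,0],"delta_rot":[0,0,0]}]';python3 -c "
from h import *
go(*levpt(.081,.026),.199,-11.7-77.3);o=ctrl.get_obs();print(inlev(o['tool_pos']))"
```

```text
t: 38.78
tool_pos: [0.4833, -0.2768, 0.2006]
tool_rot: [3.138, 0.024, 0.005]
contact_force: [-2.9, -3.2, 1.2]
opening: 0.0401
t: 39.15
tool_pos: [0.4838, -0.273, 0.2006]
tool_rot: [3.133, 0.023, 0.008]
contact_force: [0.4, -12.1, -2.9]
opening: 0.0404
t 39.15 tcp [ 0.4838 -0.273   0.2006] yaw -89.2 tilt 0.58 F [  0.4 -12.1  -2.9] open 0.0404 q [-0.65 -0.09  1.82 -0.    1.4   0.91]
tool cm now: [-0.07  0.13  0.16]
rot deg [ 0.5  -0.29 -0.16] cm after rot: [-0.07  0.13  0.16]
[[0.0802813  0.02729837]]
```

```bash
python3 -m creep '[{"hand":0.47,"translation":[0,0.8,0],"delta_rot":[0,0,0]},{"hand":0.47,"translation":[0,1,0],"delta_rot":[0.3,-0.2,0]},{"hand":0.47,"translation":[0,0.4,-3],"delta_rot":[0,0,0]},{"hand":0.47,"translation":[0,0.4,-3],"delta_rot":[0,0,0]},{"hand":0.47,"translation":[0,0,0],"delta_rot":[0,0,0]},{"hand":0.47,"translation":[0,0,0],"delta_rot":[0,0,0]}]'; python3 -c "
from h import *
go(*levpt(.13,0),.205,-11.7-77.3);o=ctrl.get_obs();print(inlev(o['tool_pos']));grab('19');crop('19','side',170,90,320,210,5,'s19a')"
```

```text
t: 39.9
tool_pos: [0.4837, -0.2963, 0.2595]
tool_rot: [-3.137, -0.024, 0.001]
contact_force: [0.3, 0.7, 0.1]
opening: 0.04
t 39.9 tcp [ 0.4837 -0.2963  0.2595] yaw -89.1 tilt 0.25 F [0.3 0.7 0.1] open 0.04 q [-0.68 -0.09  1.72  0.    1.52  0.87]
tool cm now: [-4.92  0.43  5.45]
rot deg [-0.25  0.05 -0.12] cm after rot: [-4.93  0.4   5.45]
[[0.08072107 0.00399535]]
```

View pics/s19a.png

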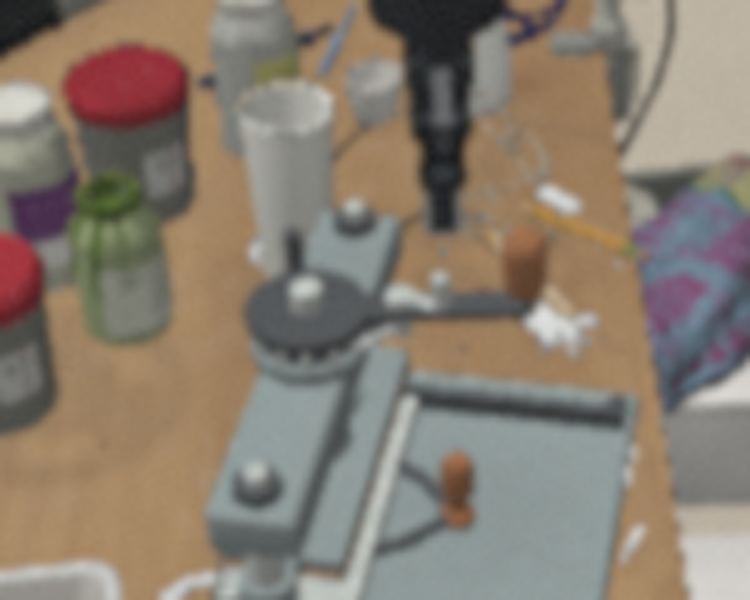

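```bash
python3 -m creep '[{"hand":0.5,"translation":[-2.5,0.2,0],"delta_rot":[-0.2,0,0]},{"hand":0.5,"translation":[-2.4,0.2,0],"delta_rot":[0,0,0]},{"hand":0.5,"translation":[0,0,0],"delta_rot":[0,0,0]},{"hand":0.5,"translation":[0,0,2.5],"delta_rot":[0,0,0]},{"hand":0.5,"translation":[0,0,2.5],"delta_rot":[0,0,0]},{"hand":0.4,"translation":[0,0,0.3],"delta_rot":[0,0,0]},{"hand":0.4,"translation":[0,0,0],"delta_rot":[0,0,0]},{"hand":0.4,"translation":[0,0,0],"delta_rot":[0,0,0]}]'; python3 -c "
from h import *
go(*levpt(.13,0),.205,-11.7-77.3);lev()"
```

```text
t: 41.0
tool_pos: [0.4356, -0.3019, 0.2088]
tool_rot: [3.14, 0.024, 0.002]
contact_force: [-0.3, -0.2, -0.1]
opening: 0.034
t 41.0 tcp [ 0.4356 -0.3019  0.2088] yaw -89.1 tilt 0.14 F [-0.3 -0.2 -0.1] open 0.034 q [-0.75 -0.16  1.87 -0.    1.43  0.81]
tool cm now: [-0.11 -0.08  0.38]
rot deg [ 0.11 -0.09 -0.11] cm after rot: [-0.11 -0.08  0.38]
t 41.0 press [-0.1256 -0.029   0.2088] r 0.1289 lever deg 77.0 tool-lever deg 77.4 tilt 0.14 Ftool [-0.3  0.2  0.1] open 0.034 q [-0.75 -0.16  1.87 -0.    1.43  0.81]
```

```bash
python3 -m creep '[{"hand":0.4,"translation":[0,1.472,0.2],"delta_rot":[0,0,-6.5]},{"hand":0.4,"translation":[0.084,1.472,0],"delta_rot":[0,0,-6.5]},{"hand":0.4,"translation":[0.084,1.472,0],"delta_rot":[0,0,-6.5]},{"hand":0.4,"translation":[0.084,1.472,0],"delta_rot":[0,0,-6.5]},{"hand":0.4,"translation":[0.084,1.472,0],"delta_rot":[0,0,-6.5]},{"hand":0.4,"translation":[0.084,1.472,0],"delta_rot":[0,0,-6.5]},{"hand":0.4,"translation":[0.084,1.472,0],"delta_rot":[0,0,-6.5]},{"hand":0.4,"translation":[0.084,1.472,0],"delta_rot":[0,0,-6.5]}]'; python3 -c "
from h import *
lev()";python3 -m creep '[{"hand":0.4,"translation":[0.084,1.472,0],"delta_rot":[0,0,-6.5]},{"hand":0.4,"translation":[0.084,1.472,0],"delta_rot":[0,0,-6.5]},{"hand":0.4,"translation":[0.084,1.472,0],"delta_rot":[0,0,-6.5]},{"hand":0.4,"translation":[0.05,1.2,0],"delta_rot":[0,0,-5]},{"hand":0.4,"translation":[0,0.3,0],"delta_rot":[0,0,0]},{"hand":0.4,"translation":[0,0,0],"delta_rot":[0,0,0]}]'; python3 -c "
from h import *
lev()"
```

```text
t: 42.0
tool_pos: [0.4862, -0.4038, 0.2067]
tool_rot: [2.809, 1.403, 0.0]
contact_force: [-1.4, 1.5, -0.2]
opening: 0.0342
t 42.0 press [-0.0554 -0.1185  0.2067] r 0.1308 lever deg 25.0 tool-lever deg 25.2 tilt 0.09 Ftool [ 0.4 -2.   0.2] open 0.0342 q [-0.81  0.09  1.63 -0.    1.42 -0.17]
t: 42.75
tool_pos: [0.5395, -0.4274, 0.2062]
tool_rot: [2.452, 1.962, -0.001]
contact_force: [0.1, -1.1, 0.2]
opening: 0.0342
t 42.75 press [ 0.0015 -0.1308  0.2062] r 0.1308 lever deg -0.7 tool-lever deg 1.0 tilt 0.08 Ftool [-1.   0.3 -0.2] open 0.0342 q [-0.78  0.22  1.49 -0.    1.44 -0.56]
```

```bash
python3 -m creep '[{"hand":0.4,"translation":[0.1,-1.472,0],"delta_rot":[0,0,5.5]},{"hand":0.4,"translation":[0.084,-1.472,0],"delta_rot":[0,0,6.5]},{"hand":0.4,"translation":[0.084,-1.472,0],"delta_rot":[0,0,6.5]},{"hand":0.4,"translation":[0.084,-1.472,0],"delta_rot":[0,0,6.5]},{"hand":0.4,"translation":[0.084,-1.472,0],"delta_rot":[0,0,6.5]},{"hand":0.4,"translation":[0.084,-1.472,0],"delta_rot":[0,0,6.5]},{"hand":0.4,"translation":[0.084,-1.472,0],"delta_rot":[0,0,6.5]},{"hand":0.4,"translation":[0.084,-1.472,0],"delta_rot":[0,0,6.5]}]'; python3 -c "
from h import *
lev()";python3 -m creep '[{"hand":0.4,"translation":[0.084,-1.472,0],"delta_rot":[0,0,6.5]},{"hand":0.4,"translation":[0.084,-1.472,0],"delta_rot":[0,0,6.5]},{"hand":0.4,"translation":[0.084,-1.472,0],"delta_rot":[0,0,6.5]},{"hand":0.4,"translation":[0.084,-1.3,0],"delta_rot":[0,0,6]},{"hand":0.4,"translation":[0,-0.5,0],"delta_rot":[0,0,0]},{"hand":0.4,"translation":[0,0,0],"delta_rot":[0,0,0]}]'; python3 -c "
from h import *
lev();grab('20');crop('20','side',170,90,320,210,5,'s20a')"
```

```text
t: 43.75
tool_pos: [0.4487, -0.3582, 0.206]
tool_rot: [3.056, 0.707, 0.001]
contact_force: [1.2, -4.5, -1.7]
opening: 0.034
t 43.75 press [-0.1014 -0.0814  0.206 ] r 0.13 lever deg 51.2 tool-lever deg 52.2 tilt 0.27 Ftool [-0.9  4.6  1.7] open 0.034 q [-0.8  -0.05  1.77 -0.    1.42  0.31]
t: 44.5
tool_pos: [0.4352, -0.2974, 0.2059]
tool_rot: [3.139, 0.025, -0.0]
contact_force: [-2.1, -2.4, -0.0]
opening: 0.0339
t 44.5 press [-0.1269 -0.0246  0.2059] r 0.1293 lever deg 79.0 tool-lever deg 77.4 tilt 0.13 Ftool [-2.2  2.3  0. ] open 0.0339 q [-0.74 -0.16  1.87 -0.    1.43  0.82]
```

View pics/s20a.png

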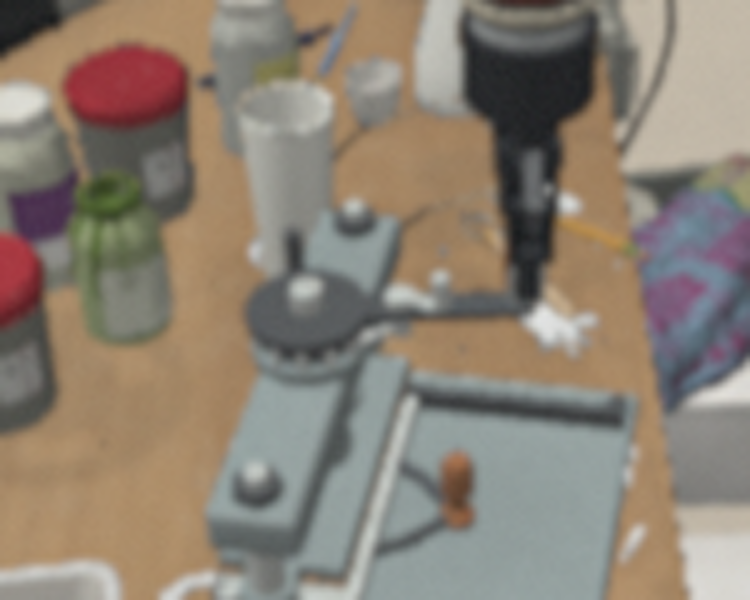

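```bash
python3 -m creep '[{"hand":0.4,"translation":[0.05,1.472,0],"delta_rot":[0,0,-5.5]},{"hand":0.4,"translation":[0.084,1.472,0],"delta_rot":[0,0,-6.5]},{"hand":0.4,"translation":[0.084,1.472,0],"delta_rot":[0,0,-6.5]},{"hand":0.4,"translation":[0.084,1.472,0],"delta_rot":[0,0,-6.5]},{"hand":0.4,"translation":[0.084,1.472,0],"delta_rot":[0,0,-6.5]},{"hand":0.4,"translation":[0.084,1.472,0],"delta_rot":[0,0,-6.5]},{"hand":0.4,"translation":[0.084,1.472,0],"delta_rot":[0,0,-6.5]},{"hand":0.4,"translation":[0.084,1.472,0],"delta_rot":[0,0,-6.5]}]'; python3 -c "
from h import *
lev()";python3 -m creep '[{"hand":0.4,"translation":[0.084,1.472,0],"delta_rot":[0,0,-6.5]},{"hand":0.4,"translation":[0.084,1.472,0],"delta_rot":[0,0,-6.5]},{"hand":0.4,"translation":[0.084,1.472,0],"delta_rot":[0,0,-6.5]},{"hand":0.4,"translation":[0.05,1.4,0],"delta_rot":[0,0,-6.3]},{"hand":0.4,"translation":[0,0.3,0],"delta_rot":[0,0,0]},{"hand":0.4,"translation":[0,0,0],"delta_rot":[0,0,0]}]'; python3 -c "
from h import *
lev()"
```

```text
t: 45.6
tool_pos: [0.4858, -0.3993, 0.2052]
tool_rot: [-2.821, -1.379, -0.001]
contact_force: [-0.4, 0.9, 0.4]
opening: 0.0343
t 45.6 press [-0.0567 -0.1142  0.2052] r 0.1275 lever deg 26.4 tool-lever deg 26.2 tilt 0.09 Ftool [ 0.5 -0.9 -0.4] open 0.0343 q [-0.81  0.08  1.64  0.    1.42 -0.15]
t: 46.35
tool_pos: [0.5406, -0.4248, 0.2053]
tool_rot: [-2.448, -1.969, -0.0]
contact_force: [-0.6, -0.7, 0.4]
opening: 0.0343
t 46.35 press [ 0.0021 -0.128   0.2053] r 0.1281 lever deg -0.9 tool-lever deg 0.7 tilt 0.01 Ftool [-0.8 -0.5 -0.4] open 0.0343 q [-0.77  0.22  1.49  0.    1.44 -0.56]
```

```bash
python3 -m creep '[{"hand":0.4,"translation":[-0.1,-1.472,0],"delta_rot":[0,0,5.7]},{"hand":0.4,"translation":[0.084,-1.472,0],"delta_rot":[0,0,6.5]},{"hand":0.4,"translation":[0.084,-1.472,0],"delta_rot":[0,0,6.5]},{"hand":0.4,"translation":[0.084,-1.472,0],"delta_rot":[0,0,6.5]},{"hand":0.4,"translation":[0.084,-1.472,0],"delta_rot":[0,0,6.5]},{"hand":0.4,"translation":[0.084,-1.472,0],"delta_rot":[0,0,6.5]},{"hand":0.4,"translation":[0.084,-1.472,0],"delta_rot":[0,0,6.5]},{"hand":0.4,"translation":[0.084,-1.472,0],"delta_rot":[0,0,6.5]}]'; python3 -c "
from h import *
lev()";python3 -m creep '[{"hand":0.4,"translation":[0.084,-1.472,0],"delta_rot":[0,0,6.5]},{"hand":0.4,"translation":[0.084,-1.472,0],"delta_rot":[0,0,6.5]},{"hand":0.4,"translation":[0.084,-1.472,0],"delta_rot":[0,0,6.5]},{"hand":0.4,"translation":[0.084,-1.4,0],"delta_rot":[0,0,6.2]},{"hand":0.4,"translation":[0,-0.5,0],"delta_rot":[0,0,0]},{"hand":0.4,"translation":[0,0,0],"delta_rot":[0,0,0]}]'; python3 -c "
from h import *
lev()";python3 -m creep '[{"hand":0.4,"translation":[0.05,1.472,0],"delta_rot":[0,0,-5.5]},{"hand":0.4,"translation":[0.084,1.472,0],"delta_rot":[0,0,-6.5]},{"hand":0.4,"translation":[0.084,1.472,0],"delta_rot":[0,0,-6.5]},{"hand":0.4,"translation":[0.084,1.472,0],"delta_rot":[0,0,-6.5]},{"hand":0.4,"translation":[0.084,1.472,0],"delta_rot":[0,0,-6.5]},{"hand":0.4,"translation":[0.084,1.472,0],"delta_rot":[0,0,-6.5]},{"hand":0.4,"translation":[0.084,1.472,0],"delta_rot":[0,0,-6.5]},{"hand":0.4,"translation":[0.084,1.472,0],"delta_rot":[0,0,-6.5]}]'; python3 -c "
from h import *
lev()";python3 -m creep '[{"hand":0.4,"translation":[0.084,1.472,0],"delta_rot":[0,0,-6.5]},{"hand":0.4,"translation":[0.084,1.472,0],"delta_rot":[0,0,-6.5]},{"hand":0.4,"translation":[0.084,1.472,0],"delta_rot":[0,0,-6.5]},{"hand":0.4,"translation":[0.05,1.4,0],"delta_rot":[0,0,-6.3]},{"hand":0.4,"translation":[0,0.3,0],"delta_rot":[0,0,0]},{"hand":0.4,"translation":[0,0,0],"delta_rot":[0,0,0]}]'; python3 -c "
from h import *
lev();grab('21');crop('21','side',170,90,320,210,5,'s21a')"
```

```text
t: 47.35
tool_pos: [0.4493, -0.358, 0.2055]
tool_rot: [3.056, 0.71, 0.001]
contact_force: [2.4, -4.5, -2.9]
opening: 0.0342
t 47.35 press [-0.1009 -0.0811  0.2055] r 0.1295 lever deg 51.2 tool-lever deg 52.2 tilt 0.22 Ftool [0.2 5.1 2.9] open 0.0342 q [-0.8  -0.05  1.77 -0.    1.42  0.31]
t: 48.1
tool_pos: [0.4351, -0.2972, 0.2056]
tool_rot: [3.137, 0.022, -0.003]
contact_force: [-4.1, -5.7, -0.2]
opening: 0.034
t 48.1 press [-0.1271 -0.0245  0.2056] r 0.1295 lever deg 79.1 tool-lever deg 77.5 tilt 0.25 Ftool [-4.2  5.7  0.2] open 0.034 q [-0.74 -0.16  1.88 -0.    1.43  0.82]
t: 49.1
tool_pos: [0.4856, -0.3987, 0.2054]
tool_rot: [-2.823, -1.377, -0.0]
contact_force: [-1.1, 1.1, 0.6]
opening: 0.0341
t 49.1 press [-0.057  -0.1136  0.2054] r 0.1271 lever deg 26.7 tool-lever deg 26.3 tilt 0.05 Ftool [ 0.2 -1.5 -0.6] open 0.0341 q [-0.81  0.08  1.64  0.    1.42 -0.14]
t: 49.85
tool_pos: [0.5406, -0.4241, 0.2054]
tool_rot: [2.45, 1.967, -0.0]
contact_force: [-0.6, 0.2, -0.6]
opening: 0.0344
t 49.85 press [ 0.002  -0.1273  0.2054] r 0.1274 lever deg -0.9 tool-lever deg 0.8 tilt 0.01 Ftool [ 0.  -0.6  0.6] open 0.0344 q [-0.77  0.22  1.49 -0.    1.43 -0.56]
```

View pics/s21a.png

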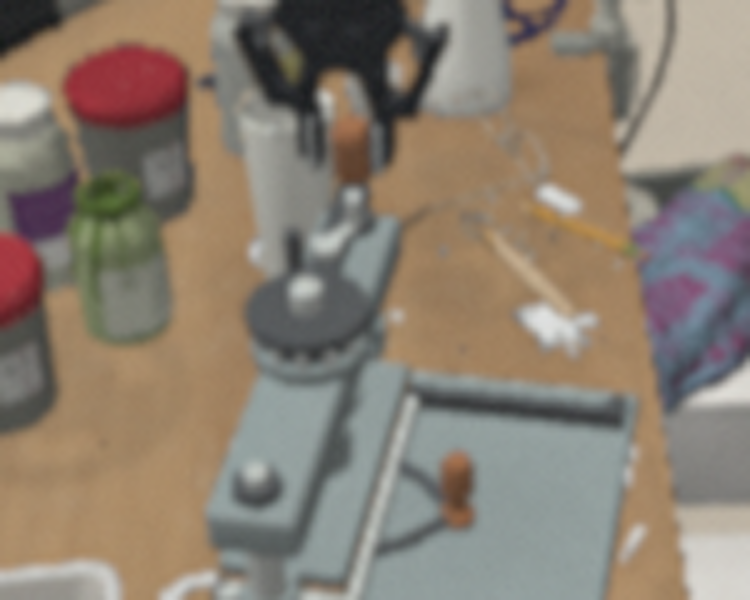

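```bash
python3 -m creep '[{"hand":0.4,"translation":[-0.15,-1.472,0],"delta_rot":[0,0,5.7]},{"hand":0.4,"translation":[0.084,-1.472,0],"delta_rot":[0,0,6.5]},{"hand":0.4,"translation":[0.084,-1.472,0],"delta_rot":[0,0,6.5]},{"hand":0.4,"translation":[0.084,-1.472,0],"delta_rot":[0,0,6.5]}]'; python3 -c "
from h import *
lev()";python3 -m creep '[{"hand":0.4,"translation":[0.03,-0.68,0],"delta_rot":[0,0,3]},{"hand":0.4,"translation":[0.03,-0.68,0],"delta_rot":[0,0,3]},{"hand":0.4,"translation":[0.03,-0.68,0],"delta_rot":[0,0,3]}]'; python3 -c "
from h import *
lev()"
```

```text
t: 50.45
tool_pos: [0.4871, -0.4025, 0.2057]
tool_rot: [2.819, 1.378, 0.002]
contact_force: [4.0, -2.7, -1.6]
opening: 0.0341
t 50.45 press [-0.0548 -0.1171  0.2057] r 0.1292 lever deg 25.1 tool-lever deg 26.2 tilt 0.22 Ftool [0.3 4.8 1.6] open 0.0341 q [-0.81  0.09  1.63 -0.    1.42 -0.15]
t: 50.82
tool_pos: [0.4719, -0.3891, 0.2057]
tool_rot: [2.917, 1.155, -0.0]
contact_force: [1.4, -5.1, -1.9]
opening: 0.0341
t 50.83 press [-0.0724 -0.107   0.2057] r 0.1292 lever deg 34.1 tool-lever deg 35.1 tilt 0.24 Ftool [-2.5  4.7  1.9] open 0.0341 q [-0.81  0.04  1.68 -0.    1.42  0.01]
```

```bash
python3 -m creep '[{"hand":0.4,"translation":[0.03,-0.68,0],"delta_rot":[0,0,3]},{"hand":0.4,"translation":[0.03,-0.68,0],"delta_rot":[0,0,3]},{"hand":0.4,"translation":[0.03,-0.68,0],"delta_rot":[0,0,3]}]'; python3 -c "
from h import *
lev()"
```

```text
t: 51.2
tool_pos: [0.4591, -0.3734, 0.2058]
tool_rot: [2.999, 0.922, -0.002]
contact_force: [-1.0, -5.2, -2.3]
opening: 0.0341
t 51.2 press [-0.0882 -0.0942  0.2058] r 0.129 lever deg 43.1 tool-lever deg 44.1 tilt 0.27 Ftool [-3.7  3.7  2.3] open 0.0341 q [-0.81 -0.01  1.73 -0.    1.41  0.17]
```

```bash
python3 -m creep '[{"hand":0.4,"translation":[0.03,-0.68,0],"delta_rot":[0,0,3]},{"hand":0.4,"translation":[0.03,-0.68,0],"delta_rot":[0,0,3]},{"hand":0.4,"translation":[0.03,-0.68,0],"delta_rot":[0,0,3]}]'; python3 -c "
from h import *
lev()"
```

```text
t: 51.58
tool_pos: [0.449, -0.3556, 0.2059]
tool_rot: [3.062, 0.684, -0.002]
contact_force: [-1.6, -7.6, -1.6]
opening: 0.0344
t 51.58 press [-0.1016 -0.0788  0.2059] r 0.1286 lever deg 52.2 tool-lever deg 53.1 tilt 0.28 Ftool [-4.7  6.2  1.6] open 0.0344 q [-0.8  -0.05  1.77 -0.    1.42  0.33]
```

```bash
python3 -m creep '[{"hand":0.4,"translation":[0.03,-0.68,0],"delta_rot":[0,0,3]},{"hand":0.4,"translation":[0.03,-0.68,0],"delta_rot":[0,0,3]},{"hand":0.4,"translation":[0.03,-0.68,0],"delta_rot":[0,0,3]}]'; python3 -c "
from h import *
lev()"
```

```text
t: 51.95
tool_pos: [0.442, -0.3364, 0.206]
tool_rot: [3.106, 0.441, -0.002]
contact_force: [-1.7, -5.5, -0.3]
opening: 0.0343
t 51.95 press [-0.1124 -0.0614  0.206 ] r 0.1281 lever deg 61.3 tool-lever deg 62.1 tilt 0.28 Ftool [-3.2  4.8  0.3] open 0.0343 q [-0.78 -0.09  1.81 -0.    1.42  0.51]
```

```bash
python3 -m creep '[{"hand":0.4,"translation":[0.03,-0.68,0],"delta_rot":[0,0,3]},{"hand":0.4,"translation":[0.03,-0.68,0],"delta_rot":[0,0,3]}]'; python3 -c "
from h import *
lev()"
```

```text
t: 52.2
tool_pos: [0.4389, -0.323, 0.206]
tool_rot: [3.125, 0.278, -0.002]
contact_force: [-3.3, -5.8, -0.0]
opening: 0.0343
t 52.2 press [-0.1181 -0.049   0.206 ] r 0.1279 lever deg 67.5 tool-lever deg 68.1 tilt 0.28 Ftool [-4.2  5.1  0. ] open 0.0343 q [-0.77 -0.12  1.84 -0.    1.42  0.62]
```

```bash
python3 -m creep '[{"hand":0.4,"translation":[-0.1,-0.68,0],"delta_rot":[0,0,3]},{"hand":0.4,"translation":[0.03,-0.68,0],"delta_rot":[0,0,3]},{"hand":0.4,"translation":[0.03,-0.68,0],"delta_rot":[0,0,3]}]'; python3 -c "
from h import *
lev()"
```

```text
t: 52.58
tool_pos: [0.4365, -0.3026, 0.206]
tool_rot: [3.137, 0.033, 0.0]
contact_force: [-0.2, -3.7, 0.2]
opening: 0.0343
t 52.58 press [-0.1246 -0.0294  0.206 ] r 0.128 lever deg 76.7 tool-lever deg 77.1 tilt 0.24 Ftool [-0.3  3.7 -0.2] open 0.0343 q [-0.74 -0.15  1.87 -0.    1.42  0.81]
```

```bash
python3 -m creep '[{"hand":0.4,"translation":[0,-0.3,0],"delta_rot":[0,0,0.5]},{"hand":0.4,"translation":[0,0,0],"delta_rot":[0,0,0]}]'; python3 -c "
from h import *
lev()
grab('22');crop('22','side',170,130,320,250,5,'s22a')"
```

```text
t: 52.82
tool_pos: [0.4366, -0.2989, 0.2059]
tool_rot: [3.14, 0.024, -0.0]
contact_force: [-2.4, -3.7, 1.8]
opening: 0.0346
t 52.83 press [-0.1252 -0.0258  0.2059] r 0.1279 lever deg 78.4 tool-lever deg 77.4 tilt 0.1 Ftool [-2.4  3.7 -1.8] open 0.0346 q [-0.74 -0.16  1.87 -0.    1.43  0.82]
```

View pics/s22a.png

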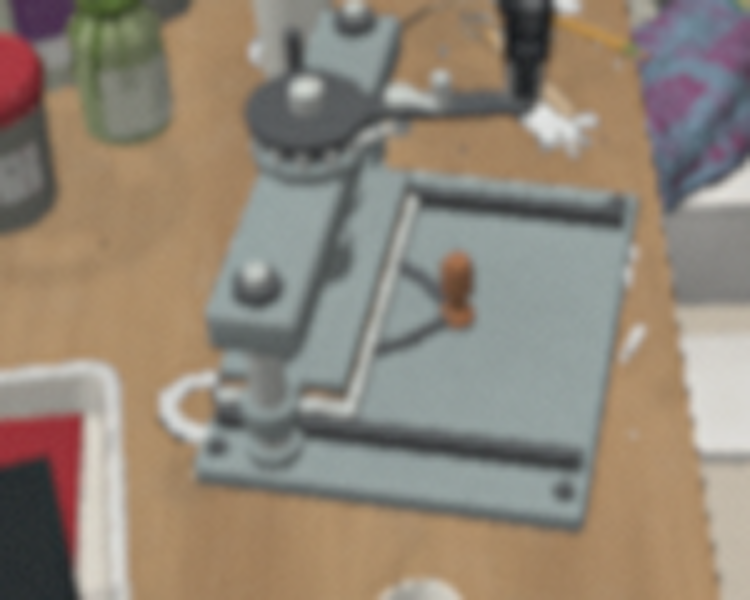

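```bash
python3 -m creep '[{"hand":0.4,"translation":[-0.15,1.472,0],"delta_rot":[0,0,-5.5]},{"hand":0.4,"translation":[0.084,1.472,0],"delta_rot":[0,0,-6.5]},{"hand":0.4,"translation":[0.084,1.472,0],"delta_rot":[0,0,-6.5]},{"hand":0.4,"translation":[0.084,1.472,0],"delta_rot":[0,0,-6.5]},{"hand":0.4,"translation":[0.084,1.472,0],"delta_rot":[0,0,-6.5]},{"hand":0.4,"translation":[0.084,1.472,0],"delta_rot":[0,0,-6.5]},{"hand":0.4,"translation":[0.084,1.472,0],"delta_rot":[0,0,-6.5]},{"hand":0.4,"translation":[0.084,1.472,0],"delta_rot":[0,0,-6.5]}]'; python3 -m creep '[{"hand":0.4,"translation":[0.084,1.472,0],"delta_rot":[0,0,-6.5]},{"hand":0.4,"translation":[0.084,1.472,0],"delta_rot":[0,0,-6.5]},{"hand":0.4,"translation":[0.084,1.472,0],"delta_rot":[0,0,-6.5]},{"hand":0.4,"translation":[0.05,1.4,0],"delta_rot":[0,0,-6.3]},{"hand":0.4,"translation":[0,0.3,0],"delta_rot":[0,0,0]},{"hand":0.4,"translation":[0,0,0],"delta_rot":[0,0,0]}]'; python3 -c "
from h import *
lev()"; python3 -m creep '[{"hand":0.4,"translation":[-0.1,-1.1,0],"delta_rot":[0,0,4]},{"hand":0.4,"translation":[0.03,-0.68,0],"delta_rot":[0,0,3]},{"hand":0.4,"translation":[0.03,-0.68,0],"delta_rot":[0,0,3]},{"hand":0.4,"translation":[0.03,-0.68,0],"delta_rot":[0,0,3]}]'; python3 -c "
from h import *
lev()"
```

```text
t: 53.92
tool_pos: [0.4852, -0.4004, 0.2048]
tool_rot: [-2.82, -1.379, -0.002]
contact_force: [-0.7, 1.5, 0.9]
opening: 0.0345
t: 54.68
tool_pos: [0.5399, -0.4262, 0.2051]
tool_rot: [-2.448, -1.968, -0.0]
contact_force: [-0.0, -0.1, -0.0]
opening: 0.0341
t 54.67 press [ 0.0017 -0.1295  0.2051] r 0.1295 lever deg -0.7 tool-lever deg 0.7 tilt 0.03 Ftool [-0.1 -0.   0. ] open 0.0341 q [-0.78  0.22  1.49  0.    1.44 -0.56]
t: 55.18
tool_pos: [0.5094, -0.4175, 0.2056]
tool_rot: [2.656, 1.676, 0.0]
contact_force: [0.7, -0.8, -0.0]
opening: 0.0341
t 55.17 press [-0.0299 -0.1272  0.2056] r 0.1307 lever deg 13.2 tool-lever deg 13.8 tilt 0.04 Ftool [-0.4  1.   0. ] open 0.0341 q [-0.8   0.15  1.56 -0.    1.43 -0.35]
```

```bash
python3 -m creep '[{"hand":0.4,"translation":[0.03,-0.68,0],"delta_rot":[0,0,3]},{"hand":0.4,"translation":[0.03,-0.68,0],"delta_rot":[0,0,3]}]'; python3 -c "
from h import *
lev()"
```

```text
t: 55.42
tool_pos: [0.498, -0.4113, 0.2056]
tool_rot: [2.739, 1.533, 0.001]
contact_force: [3.2, -3.0, -2.8]
opening: 0.0344
t 55.42 press [-0.0423 -0.1234  0.2056] r 0.1305 lever deg 18.9 tool-lever deg 19.8 tilt 0.17 Ftool [-0.8  4.3  2.8] open 0.0344 q [-0.81  0.12  1.6   0.    1.42 -0.26]
```

```bash
python3 -m creep '[{"hand":0.4,"translation":[0.03,-0.68,0],"delta_rot":[0,0,3]},{"hand":0.4,"translation":[0.03,-0.68,0],"delta_rot":[0,0,3]}]'; python3 -c "
from h import *
lev()"
```

```text
t: 55.68
tool_pos: [0.4869, -0.4038, 0.2056]
tool_rot: [2.815, 1.387, 0.001]
contact_force: [3.3, -3.9, -1.7]
opening: 0.0341
t 55.67 press [-0.0548 -0.1184  0.2056] r 0.1304 lever deg 24.8 tool-lever deg 25.8 tilt 0.2 Ftool [-1.1  5.   1.7] open 0.0341 q [-0.81  0.09  1.63 -0.    1.42 -0.15]
```

```bash
python3 -m creep '[{"hand":0.4,"translation":[0.03,-0.68,0],"delta_rot":[0,0,3]},{"hand":0.4,"translation":[0.03,-0.68,0],"delta_rot":[0,0,3]}]'; python3 -c "
from h import *
lev()"
```

```text
t: 55.92
tool_pos: [0.4764, -0.3951, 0.2056]
tool_rot: [2.883, 1.238, -0.0]
contact_force: [2.3, -5.5, -2.2]
opening: 0.0342
t 55.92 press [-0.0668 -0.112   0.2056] r 0.1304 lever deg 30.8 tool-lever deg 31.8 tilt 0.22 Ftool [-2.3  5.4  2.3] open 0.0342 q [-0.81  0.06  1.66 -0.    1.42 -0.05]
```

```bash
python3 -m creep '[{"hand":0.4,"translation":[0.03,-0.68,0],"delta_rot":[0,0,3]}]'; python3 -c "
from h import *
lev()"
```

```text
t: 56.05
tool_pos: [0.4717, -0.3906, 0.2056]
tool_rot: [2.914, 1.161, -0.0]
contact_force: [3.0, -7.5, -3.3]
opening: 0.034
t 56.05 press [-0.0723 -0.1085  0.2056] r 0.1304 lever deg 33.7 tool-lever deg 34.8 tilt 0.27 Ftool [-3.   7.5  3.4] open 0.034 q [-0.81  0.04  1.68 -0.    1.41  0.  ]
```

```bash
python3 -m creep '[{"hand":0.4,"translation":[0.03,-0.5,0],"delta_rot":[0,0,2.2]}]'; python3 -c "
from h import *
lev()"
```

```text
t: 56.18
tool_pos: [0.4685, -0.3872, 0.2056]
tool_rot: [2.935, 1.105, -0.0]
contact_force: [3.0, -8.7, -4.3]
opening: 0.034
t 56.17 press [-0.0761 -0.1058  0.2056] r 0.1303 lever deg 35.7 tool-lever deg 37.0 tilt 0.34 Ftool [-3.5  8.4  4.4] open 0.034 q [-0.81  0.03  1.69 -0.    1.41  0.04]
```

```bash
python3 -m creep '[{"hand":0.4,"translation":[0.03,-0.5,0],"delta_rot":[0,0,2.2]}]'; python3 -c "
from h import *
lev()"
```

```text
t: 56.3
tool_pos: [0.4655, -0.3837, 0.2056]
tool_rot: [2.954, 1.048, -0.0]
contact_force: [3.8, -10.8, -4.7]
opening: 0.0345
t 56.3 press [-0.0798 -0.103   0.2056] r 0.1303 lever deg 37.7 tool-lever deg 39.2 tilt 0.4 Ftool [-3.8 10.7  4.8] open 0.0345 q [-0.81  0.02  1.7  -0.    1.41  0.08]
```

```bash
python3 -m creep '[{"hand":0.4,"translation":[0.03,-0.4,0],"delta_rot":[0,0,1.7]},{"hand":0.4,"translation":[0,0,0],"delta_rot":[0,0,0]}]'; python3 -c "
from h import *
lev()"
```

```text
t: 56.55
tool_pos: [0.463, -0.3807, 0.2056]
tool_rot: [2.969, 1.005, -0.001]
contact_force: [3.4, -10.0, -4.9]
opening: 0.0344
t 56.55 press [-0.0828 -0.1006  0.2056] r 0.1303 lever deg 39.5 tool-lever deg 40.9 tilt 0.42 Ftool [-3.4 10.   5. ] open 0.0344 q [-0.81  0.01  1.71 -0.    1.41  0.11]
```

```bash
python3 -m creep '[{"hand":0.4,"translation":[0.02,-0.4,0],"delta_rot":[0,0,1.7]},{"hand":0.4,"translation":[0,0,0],"delta_rot":[0,0,0]}]'; python3 -c "
from h import *
lev()"
```

```text
t: 56.8
tool_pos: [0.4607, -0.3778, 0.2056]
tool_rot: [2.983, 0.961, -0.001]
contact_force: [2.0, -11.6, -4.6]
opening: 0.0343
t 56.8 press [-0.0857 -0.0982  0.2056] r 0.1303 lever deg 41.1 tool-lever deg 42.6 tilt 0.46 Ftool [-5.1 10.5  4.7] open 0.0343 q [-0.81  0.    1.72 -0.    1.41  0.14]
```

```bash
python3 -m creep '[{"hand":0.4,"translation":[0.02,-0.3,0],"delta_rot":[0,0,1]},{"hand":0.4,"translation":[0,0,0],"delta_rot":[0,0,0]}]'; python3 -c "
from h import *
lev()"
```

```text
t: 57.05
tool_pos: [0.459, -0.3756, 0.2056]
tool_rot: [2.99, 0.934, -0.002]
contact_force: [1.5, -13.8, -5.6]
opening: 0.0341
t 57.05 press [-0.0878 -0.0964  0.2056] r 0.1304 lever deg 42.3 tool-lever deg 43.6 tilt 0.5 Ftool [-6.6 12.1  5.7] open 0.0341 q [-0.81 -0.    1.73 -0.    1.41  0.16]
```

```bash
python3 -m creep '[{"hand":0.4,"translation":[0.02,-0.4,0],"delta_rot":[0,0,1.4]},{"hand":0.4,"translation":[0,0,0],"delta_rot":[0,0,0]}]'; python3 -c "
from h import *
lev()"
```

```text
t: 57.3
tool_pos: [0.4567, -0.3725, 0.2055]
tool_rot: [3.001, 0.897, -0.002]
contact_force: [0.7, -14.0, -5.8]
opening: 0.0347
t 57.3 press [-0.0906 -0.0938  0.2055] r 0.1305 lever deg 44.0 tool-lever deg 45.0 tilt 0.54 Ftool [-7.1 12.   5.9] open 0.0347 q [-0.81 -0.01  1.74 -0.01  1.41  0.18]
```

```bash
python3 -m creep '[{"hand":0.4,"translation":[0.02,-0.4,0],"delta_rot":[0,0,1.4]},{"hand":0.4,"translation":[0,0,0],"delta_rot":[0,0,0]}]'; python3 -c "
from h import *
lev()"
```

```text
t: 57.55
tool_pos: [0.4545, -0.3693, 0.2055]
tool_rot: [3.011, 0.86, -0.003]
contact_force: [1.6, -15.4, -5.8]
opening: 0.0342
t 57.55 press [-0.0934 -0.0912  0.2055] r 0.1305 lever deg 45.7 tool-lever deg 46.4 tilt 0.58 Ftool [-6.8 13.8  5.9] open 0.0342 q [-0.81 -0.02  1.75 -0.01  1.41  0.21]
```

```bash
python3 -m creep '[{"hand":0.4,"translation":[0.02,-0.3,0],"delta_rot":[0,0,1.0]},{"hand":0.4,"translation":[0,0,0],"delta_rot":[0,0,0]}]'; python3 -c "
from h import *
lev()"
```

```text
t: 57.8
tool_pos: [0.4529, -0.367, 0.2055]
tool_rot: [3.018, 0.833, -0.004]
contact_force: [0.3, -16.1, -5.9]
opening: 0.0341
t 57.8 press [-0.0955 -0.0892  0.2055] r 0.1306 lever deg 46.9 tool-lever deg 47.4 tilt 0.6 Ftool [-8.  13.9  6.1] open 0.0341 q [-0.81 -0.03  1.75 -0.01  1.41  0.23]
```

```bash
python3 -m creep '[{"hand":0.4,"translation":[0,0.8,0],"delta_rot":[0.2,0.4,-1.5]},{"hand":0.4,"translation":[0.07,1.3,0],"delta_rot":[0,0,-5.5]},{"hand":0.4,"translation":[0.084,1.472,0],"delta_rot":[0,0,-6.5]},{"hand":0.4,"translation":[0.084,1.472,0],"delta_rot":[0,0,-6.5]},{"hand":0.4,"translation":[0.084,1.472,0],"delta_rot":[0,0,-6.5]},{"hand":0.4,"translation":[0.084,1.472,0],"delta_rot":[0,0,-6.5]},{"hand":0.4,"translation":[0.084,1.472,0],"delta_rot":[0,0,-6.5]},{"hand":0.4,"translation":[0,0,0],"delta_rot":[0,0,0]}]'; python3 -c "
from h import *
lev();go(*toworld(0.002,-.13),.205,-11.7)"
```

```text
t: 58.8
tool_pos: [0.5248, -0.4226, 0.2053]
tool_rot: [-2.564, -1.811, -0.011]
contact_force: [-0.4, 0.0, 1.5]
opening: 0.0342
t 58.8 press [-0.0138 -0.1291  0.2053] r 0.1298 lever deg 6.1 tool-lever deg 7.8 tilt 0.44 Ftool [-0.1 -0.4 -1.5] open 0.0342 q [-0.79  0.19  1.52  0.01  1.43 -0.45]
t 58.8 tcp [ 0.5248 -0.4226  0.2053] yaw -19.5 tilt 0.44 F [-0.4  0.   1.5] open 0.0342 q [-0.79  0.19  1.52  0.01  1.43 -0.45]
tool cm now: [0.13 1.58 0.03]
rot deg [ 0.12 -0.42 -7.84] cm after rot: [-0.09  1.58  0.03]
```

```bash
python3 -m creep '[{"hand":0.4,"translation":[0.1,1.2,0],"delta_rot":[0.1,-0.4,-7.5]},{"hand":0.4,"translation":[0,0.5,0],"delta_rot":[0,0,0]},{"hand":0.4,"translation":[0,0,0],"delta_rot":[0,0,0]}]'; python3 -c "
from h import *
lev()"
```

```text
t: 59.18
tool_pos: [0.5411, -0.4267, 0.2056]
tool_rot: [2.443, 1.975, 0.001]
contact_force: [-0.1, 0.0, 0.0]
opening: 0.0342
t 59.17 press [ 0.003  -0.1298  0.2056] r 0.1298 lever deg -1.3 tool-lever deg 0.4 tilt 0.03 Ftool [ 0.  -0.1 -0. ] open 0.0342 q [-0.78  0.22  1.48  0.    1.44 -0.56]
```

```bash
python3 -m creep '[{"hand":0.5,"translation":[0,-0.25,0],"delta_rot":[0,0,0]},{"hand":0.5,"translation":[0,0,0],"delta_rot":[0,0,0]},{"hand":0.5,"translation":[0,0,-2],"delta_rot":[0,0,0]},{"hand":0.5,"translation":[0,0,-4],"delta_rot":[0,0,0]},{"hand":0.5,"translation":[0,0,-4],"delta_rot":[0,0,0]},{"hand":0.5,"translation":[5,-5,0],"delta_rot":[0,0,0]},{"hand":0.5,"translation":[5,-5,0],"delta_rot":[0,0,0]},{"hand":0.5,"translation":[5,-5,0],"delta_rot":[0,0,0]}]';python3 -m creep '[{"hand":0.5,"translation":[5.5,-2,0],"delta_rot":[0,0,0]},{"hand":0.5,"translation":[6,0,0],"delta_rot":[0,0,0]},{"hand":0.5,"translation":[6,0,0],"delta_rot":[0,0,0]},{"hand":0.5,"translation":[6,0,0],"delta_rot":[0,0,0]},{"hand":0.5,"translation":[6,0,0],"delta_rot":[0,0,0]},{"hand":0.5,"translation":[6,0,0],"delta_rot":[0,0,0]},{"hand":0.5,"translation":[6,0,0],"delta_rot":[0,0,0]},{"hand":0.5,"translation":[0,0,0],"delta_rot":[0,0,0]}]'; python3 -c "
from h import *
lev()
grab('23');crop('23','side',150,90,310,250,5,'s23a');crop('23','top',230,100,380,240,5,'t23a');crop('23','side',0,0,512,384,1.5,'s23f')"
```

```text
t: 60.18
tool_pos: [0.4357, -0.268, 0.3074]
tool_rot: [2.439, 1.976, 0.001]
contact_force: [0.2, 0.7, 0.8]
opening: 0.0427
t: 61.18
tool_pos: [0.5028, 0.1445, 0.307]
tool_rot: [2.434, 1.985, 0.003]
contact_force: [-0.4, -0.8, -0.8]
opening: 0.0428
t 61.17 press [-0.1503  0.4218  0.307 ] r 0.4478 lever deg 160.4 tool-lever deg -0.1 tilt 0.13 Ftool [-0.8 -0.2  0.8] open 0.0428 q [ 0.14 -0.23  1.76  0.    1.6   0.34]
```

View pics/s23a.png

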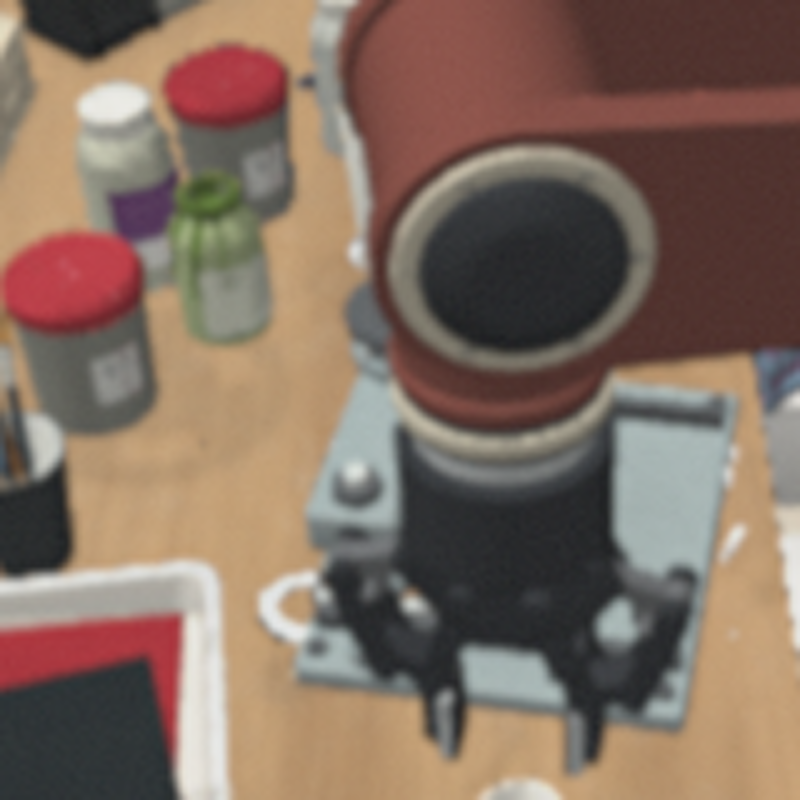

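View pics/t23a.png

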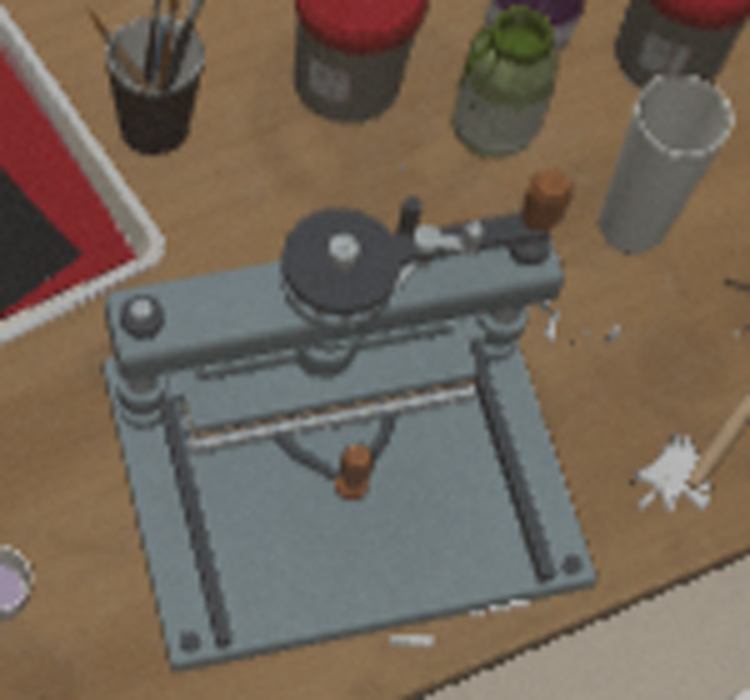

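View pics/s23f.png

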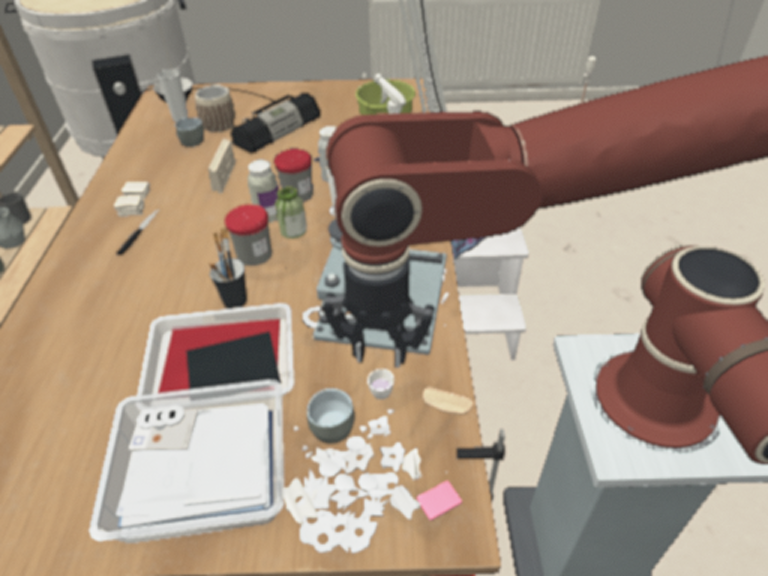

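```bash
python3 - <<'E'
from h import *
np.set_printoptions(precision=4,suppress=True)
f=lambda x,y:(230+x/5-.4,100+y/5-.4)
D=np.load('pics/top23.npy')
print('bedknob top',topress(plane('top',[f(357,453)],.075)))
k=topress(plane('top',[f(550,185)],.23))[0];print('lever',k,np.arctan2(-k[0],-k[1]))
print('pin',topress(plane('top',[f(472,228)],.21)))
print('platen top z (now/before)',topress(dep('top',[f(270,390),f(400,370)],D)))
D1=np.load('pics/top13.npy');print(topress(dep('top',[f(230,410),f(215,425)],D)))
E
```

```text
bedknob top [[-0.0876  0.0015  0.075 ]]
lever [-0.001  -0.1268  0.23  ] 0.008139194987973766
pin [[-0.0096 -0.0778  0.21  ]]
platen top z (now/before) [[-0.0223  0.0447  0.0595]
 [-0.0236 -0.0488  0.0543]]
[[-0.0298  0.0747  0.0557]
 [-0.0374  0.0869  0.0525]]
```

```bash
python3 -c "
from station import ctrl
print(ctrl.finish_job())"
```

```text
the job is handed in; nothing more can be done
None
```

I pressed the two tiles that were there and handed the job in at 61 s of the 210 s allowed; the hand-in gave no verdict.

**What I did**
- **Tiles:** I drew the bed fully out and laid both tiles flat on it, side by side, about 45 mm either side of its centre. I then pushed the bed home to its rear stop.
- **Selector:** The lever's first swing to its front stop met almost no resistance, and the pictures showed the selector leaning anticlockwise of the arm. I threw the pin over clockwise against the front stop. After that, clockwise strokes pulled about 5 N and brought the platen down, and the return strokes slipped freely.
- **Pressing:** I made three full clockwise strokes and part of a fourth. On the last one the force at the knob rose steadily to about 14 N, above the 12 N that counts as firm. I then swung the lever back to its parked place and moved the arm clear.

**Last checks**
- **Bed:** its knob measured 88 mm in front of the screw, against 90 mm when fully home.
- **Lever:** 0.01 rad from parked, and the selector pin leans clockwise.
- **Tiles:** before the bed went in, both measured within 1–2 mm of its middle line and 43 and 47 mm from its centre. I could not see them under the platen afterwards.
- **Platen force:** I have no direct reading of the force on each tile, only the knob force.
- **Cups and look-alikes:** both cups look unmoved, no tiles are left on the bench, and I left the pink look-alike alone.

One disagreement: the side camera read about 5 mm off around the lever. I relied on the top camera and the contact forces there.

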